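# Load the cylinder leak tester

## Robot

A 6-joint arm with a two-finger parallel gripper is mounted at the origin on the work surface; the furniture and walls round the work are solid. World frame = base frame: x ahead of the robot, y to its left, z up, the work surface at z = 0. Lengths are in mm, angles in degrees, forces in N, time in s.
With the tool pointing down it reaches from about 350 to 850 mm from the base axis. Payload 8.1 kg.
Tool frame: the origin (TCP) lies midway between the tips of the shut fingers; the grasp point (between the pads) lies 19 mm behind it; z points along the fingers, y is the line along which they close (so a half turn about z gives the same grasp; the last joint's range is limited). The gripper opens to 85 mm and grips with 20 to 120 N. Pads are 22 mm wide; open, the fingers measure 114 mm over their backs; the gripper's body (76 mm by 85 mm) begins 54 mm behind the grasp point. The pads swing forward as they close: fully open they stand 13 mm farther back than shut.
Start: joints at [-72.387, 7.471, 85.268, -0, 87.261, -4.893], TCP at [229.686, -554.301, 231.292] pointing down, gripper open.
Joint ranges: [-169.43, 169.43], [-51.17, 129.36], [1.28, 143.12], [-76.62, 256.62], [0, 156.53], [-152.29, 152.29]. Speed limits (degrees/s): [136.94, 136.94, 159.86, 180, 180, 180].

## Interface

Orientations are given as [roll, pitch, yaw] about the fixed x, y, z axes, in that order (R = Rz(yaw) Ry(pitch) Rx(roll)).
In Python, from bench import r gives the robot as it stands.
- The arm moves only by the tool apply_moves, never from a script. Its argument "steps" is a list of rows, each a list of 7 numbers: the opening, from -1 (shut) to 1 (fully open), then the shift along the tool's x, y, z in mm, then the turn, a rotation vector about the tool's x, y, z in units of 5 degrees (1.0 is 5 degrees). A call has exactly 8 rows; each row shifts and turns the commanded pose from where the row before left it, along the tool's axes as they then stand; what a row does not reach is not made up. A row lasts 1/10 s, in which the tool goes at most 50 mm and 8.59 degrees, less where a joint would pass 70% of its speed; a pose out of reach is approached as far as the arm can. A call is refused whole if a number of a shift passes 50 or a number of a turn 1, either way. A call with a gripper value outside its range is refused whole. The fingers move at their own pace and stop on an object; "squeeze" is the grip in N (left out, the last holds). Time passes only in rows, so rows that do not move let the fingers close, or fill a call up. It gives the time, the measured TCP pose, the force, the opening and the grip force at its end, in the units of the state.
- r.sense(): the state, without advancing time (a new reading comes with each control period).
- r.snapshot(name): name is "scene" or "top" or "wrist"; returns a dict with "color" (384x512x3 uint8, blue, green, red), "depth" (384x512 float32, mm along the optical axis (not along the pixel's ray), 0 where there is no reading), "mtx" (3x3 intrinsics, pixels), "dist" ([k1, k2, p1, p2, k3] as OpenCV has them; the pictures are not rectified), "T" (4x4, takes a point from camera to world coordinates); the wrist camera has in their place "hand_eye" (4x4, takes a point from camera to tool coordinates, whose origin is the TCP and whose axes are the flange's). Camera axes: x right, y down, z forward; pixel columns grow to the right and rows downward; lengths in mm; the calibration is good to about 2 mm. A picture is of the moment at which its call begins: read the wrist's pose just before it.
- r.hand_in(): hands the job in; it is judged then, once.
The state is a dict: "time": time; "joint_pos": joint angles; "qd": joint speeds; "joint_efforts": joint torques, N m; "tool_pos": TCP position; "tcp_rot": TCP orientation; "ft_force": force on the tool from outside, world axes, zero at the start; "wrist_torque": the same for the moment, N m; "finger_gap": finger opening in mm; "grip_force": force on a finger pad.
Only numpy, scipy, OpenCV 4.12 (cv2) and the standard library are available. Lean on these libraries where they do the work, as an engineer would, in place of code of your own. Each camera call takes 0.05 s, during which the arm holds its last target. There are 200 camera calls.

## Task

Lift the sprung clamp bar of the leak tester, turn it aside, put the tested orange-capped cylinder flat in the grey tray, and lay every blue-capped cylinder in a saddle pair of its own, its tube in both saddles and its rod nose towards the robot. With all of them in, turn the bar back over them and let it down onto the tubes behind the keeper lug, then press the green test button fully down and let it come up again. Never press the button while the bar is open, and leave the other things on the bench where they are.

Things in the scene. Friction and masses are not known exactly. Their poses are not given: they have to be found in the camera images.
- fixture: fixed test fixture, grey base plate 110 x 280 x 12 with an arm at the far left; origin on the table under the middle saddle pair; x away from the robot, y to its left (turned up to 0.14 rad). In its frame, mm: post of the clamp bar at (0, 120), black keeper lug 12 x 12 at (22, -116) rising to 83, black rubber rest 24 x 50 at (110, 120), top at 80
- slot_1 (a point): left (fixture y = +60) saddle pair: point on the axis of a tube lying in it, midway between its two V saddles, 52 above the table. The tube lies along the fixture's x. Saddles 14 wide at x = -30 and +30, 90-degree V, lips 49 above the table and 19 either side of the axis; between them 46 mm are free for fingers over the 12 mm base plate
- slot_2 (a point): middle (y = 0) saddle pair: point on the axis of a tube lying in it, midway between its two V saddles, 52 above the table. The tube lies along the fixture's x. Saddles 14 wide at x = -30 and +30, 90-degree V, lips 49 above the table and 19 either side of the axis; between them 46 mm are free for fingers over the 12 mm base plate
- slot_3 (a point): right (y = -60) saddle pair: point on the axis of a tube lying in it, midway between its two V saddles, 52 above the table. The tube lies along the fixture's x. Saddles 14 wide at x = -30 and +30, 90-degree V, lips 49 above the table and 19 either side of the axis; between them 46 mm are free for fingers over the 12 mm base plate
- clamp_lift (a joint): height of the clamp bar, m: 0 fully down, 0.040 top of its travel. Spring and weight pull it down, 4.5 N at the bottom to 7.5 N at the top; it stays level. It rests at 0.004 on tubes in the saddles, 0.017 on the rubber rest, 0.020 on the keeper lug, so lift it well over 0.020 to turn past the lug
- clamp_turn (a joint): turn of the clamp bar about its upright post, rad: 0 (hard stop) = over the saddles, along the fixture's -y; 1.57 (hard stop) = aside, along the fixture's +x, counter-clockwise from above. Let down at 1.3 to 1.57 it lies on the rubber rest and stays. Down at 0 the keeper lug lets it turn only 0.03
- clamp_knob (a point): middle of the red upright round knob (diameter 26, 30 high) on the clamp bar, 150 from the post's axis, to be gripped from above; 105 above the table when clamp_lift is 0. The bar is aluminium, 20 wide, 14 thick, 242 long from the post; its top is 28, its underside 42 below this point
- clamp_pivot (a point): point on the post's axis at the top face of the clamp bar; the knob moves in a level circle of radius 150 round it
- cylinder_done: the tested cylinder, same make and size as the fresh ones but with orange caps; origin and axes as theirs. Starts in the middle saddle pair under the clamp bar
- tray: fixed grey open tray for tested parts, 130 (its x) x 190 (its y) x 26 high, walls and floor 4 thick, origin under its centre on the table; a cylinder fits in flat only along its y, its axis then 23 above the table
- test_button (a joint): travel of the green spring push button in m: 0 released, 0.006 fully down, which takes 5 N; springs back
- test_button_top (a point): centre of the top face of the green button (diameter 30) on a fixed grey control box 70 x 95 x 34; it is pressed straight down
- cylinder_a: fresh pneumatic cylinder: two blue square caps 38 x 38 x 16 joined by a bare round tube (diameter 30, length 100 between the caps), and a steel rod nose (diameter 12) sticking out 22 from one cap. Origin: middle of the tube, on its axis; x along the tube, nose to its own -x. 0.16 kg. Starts on the table lying on its caps, axis 19 high. May be absent (None)
- cylinder_a_nose (a point): tip of the rod nose of cylinder_a, 88 from its origin
- cylinder_b: fresh pneumatic cylinder: two blue square caps 38 x 38 x 16 joined by a bare round tube (diameter 30, length 100 between the caps), and a steel rod nose (diameter 12) sticking out 22 from one cap. Origin: middle of the tube, on its axis; x along the tube, nose to its own -x. 0.16 kg. Starts on the table lying on its caps, axis 19 high. May be absent (None)
- cylinder_b_nose (a point): tip of the rod nose of cylinder_b, 88 from its origin
- cylinder_c: fresh pneumatic cylinder: two blue square caps 38 x 38 x 16 joined by a bare round tube (diameter 30, length 100 between the caps), and a steel rod nose (diameter 12) sticking out 22 from one cap. Origin: middle of the tube, on its axis; x along the tube, nose to its own -x. 0.16 kg. Starts on the table lying on its caps, axis 19 high. May be absent (None)
- cylinder_c_nose (a point): tip of the rod nose of cylinder_c, 88 from its origin
- tape_measure: yellow tape measure 62 x 78 x 33, bystander
- sanding_block: cork sanding block 51 x 91 x 31, bystander
- solder_spool: blue spool of solder, diameter 52, 35 high, bystander
- glue_bottle: glue bottle with red cap, diameter 45, 118 high, bystander
Mind the look-alikes: they are no part of the job. What is shaped like the cylinder_c but turquoise is not meant.

How it is judged:
By the outcome, as a careful person would: the job done as asked, in the order asked, and still so for the second after the job is handed in, with the robot touching nothing.
Of cylinder_a, cylinder_b, cylinder_c only 2 to 3 are there at a start; the rules pass over those that are not, and their reading is None.
At some moment in a run one of cylinder_a, cylinder_b, cylinder_c may be knocked a few centimetres aside while the robot is not near it.
Once in a run the grip may slacken for a moment while it holds something.
It also fails if it takes over 210 s, if anything falls off the work surface, if the arm or the gripper's body presses on something with over 40 N, if the wrist force passes 120 N, or if a joint passes its speed limit or range.

## Working session

There is one attempt and no reset: what is moved stays moved. The work goes in short steps, Python scripts to look and compute and a tool call to move; the robot and the scene stay as the last step left them, time stands still between calls to the robot, and variables do not carry over. Pictures are saved under pics/ and viewed, at most 14 in all, crops included, and the job is handed in when it is done.

Besides the shell and the picture viewer there is one more tool, called after "Emit:" as name(argument=value, ...), one argument or row to a line, values as JSON. apply_moves: Moves the arm, as the interface text tells. Its arguments: {"type":"object","properties":{"steps":{"type":"array"},"squeeze":{"type":"number"}},"required":["steps"]}

```bash
mkdir -p pics; ls
cat > h.py <<'E'
import numpy as np, cv2
from scipy.spatial.transform import Rotation as R
from bench import r
def tool():
    s=r.sense(); T=np.eye(4); T[:3,3]=s["tool_pos"]; T[:3,:3]=R.from_euler('xyz',s["tcp_rot"],degrees=True).as_matrix(); return T
def snap(n):
    T=tool(); d=r.snapshot(n)
    if "hand_eye" in d: d["T"]=T@d["hand_eye"]
    return d
def cast(d,px,z):
    p=cv2.undistortPoints(np.float64(px).reshape(-1,1,2),d["mtx"],d["dist"]).reshape(-1,2)
    v=np.c_[p,np.ones(len(p))]@d["T"][:3,:3].T; o=d["T"][:3,3]
    return o+v*((np.float64(z)-o[2])/v[:,2])[:,None]
def cloud(d):
    h,w=d["depth"].shape; u,v=np.meshgrid(np.arange(w),np.arange(h))
    p=cv2.undistortPoints(np.float64(np.c_[u.ravel(),v.ravel()]).reshape(-1,1,2),d["mtx"],d["dist"]).reshape(-1,2)
    c=np.c_[p,np.ones(len(p))]*d["depth"].ravel()[:,None]
    return (c@d["T"][:3,:3].T+d["T"][:3,3]).reshape(h,w,3)
E
python3 - <<'E'
from h import *
print(r.sense())
for n in("scene","top"):
    d=snap(n); cv2.imwrite(f"pics/{n}0.png",cv2.resize(d["color"],(800,600))); print(n,d["T"].round(3).tolist(),d["mtx"].tolist(),d["dist"])
E
```

```text
pics
{'time': 0.0, 'joint_pos': array([-7.23863913e+01,  7.51484385e+00,  8.53300406e+01,  1.29898044e-03,
        8.72618234e+01, -4.89259888e+00]), 'qd': array([ 0.11311588,  0.01197447,  0.01683283,  0.085465  , -0.04530691,
       -0.00877948]), 'joint_efforts': array([ 3.55778420e-04, -5.69394922e+01, -5.00560427e+01, -4.11240180e-04,
        1.47759280e-02, -1.39430313e-06]), 'tool_pos': array([ 229.53416803, -553.75787882,  230.23989562]), 'tcp_rot': array([-1.79893792e+02, -1.03935723e-02,  2.25061347e+01]), 'ft_force': array([-0.01858866,  0.36877498,  0.61955879]), 'wrist_torque': array([-0.03892096,  0.01270465, -0.02856756]), 'grip_force': 0.0, 'finger_gap': 85.38238670627332}
scene [[-0.732, -0.375, 0.569, -254.219], [-0.681, 0.411, -0.605, 835.638], [-0.007, -0.831, -0.557, 845.976], [0.0, 0.0, 0.0, 1.0]] [[407.6095806462068, 0.0, 256.8946287276291], [0.0, 407.6095806462068, 191.8418014232055], [0.0, 0.0, 1.0]] [-0.01330138  0.          0.          0.          0.        ]
top [[-0.009, -0.984, 0.181, 320.283], [-1.0, 0.008, -0.003, 24.684], [0.002, -0.181, -0.984, 1189.285], [0.0, 0.0, 0.0, 1.0]] [[404.44116750945693, 0.0, 250.88830007434848], [0.0, 404.44116750945693, 194.97001194273605], [0.0, 0.0, 1.0]] [-0.12867217  0.          0.          0.          0.        ]
```

View pics/scene0.png

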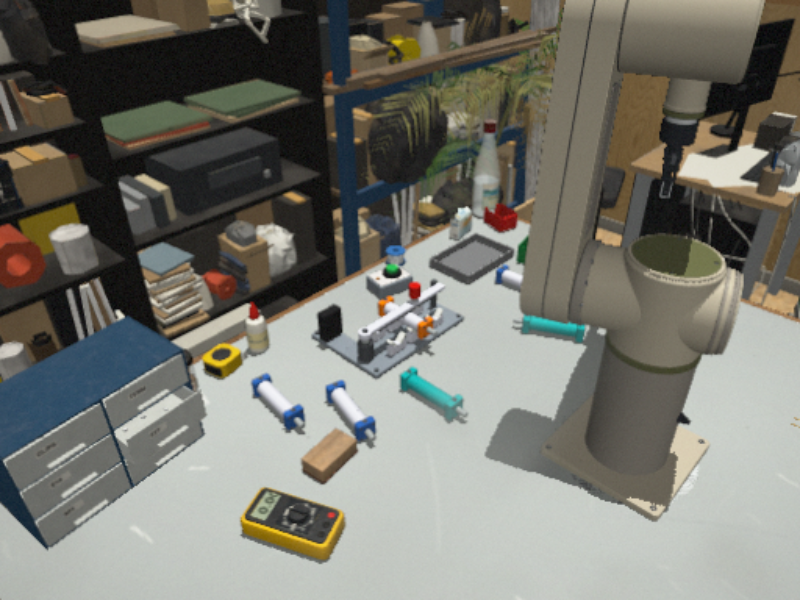

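View pics/top0.png

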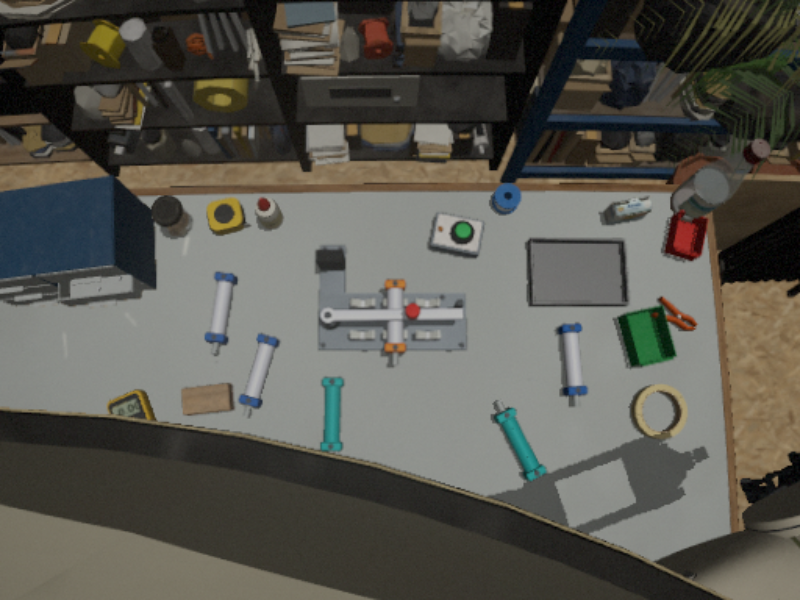

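The top view (800x600) shows blue-capped cylinders at (220,310), (258,372) and (572,360), all with their noses toward the robot (image down). The fixture is at (393,320) with the knob at (412,312), the button at (462,232) and the tray at (578,272). The turquoise parts at (332,413) and (520,443) are decoys.

```bash
cat >> h.py <<'E'
RNG={"blue":((105,150,60),(125,255,255)),"orange":((8,170,120),(20,255,255)),"red":((0,190,90),(5,255,255)),"green":((55,150,80),(75,255,255))}
def blobs(d,c,amin=25):
    m=cv2.inRange(cv2.cvtColor(d["color"],cv2.COLOR_BGR2HSV),*RNG[c])
    n,l,s,ce=cv2.connectedComponentsWithStats(m)
    return [(ce[i],s[i,4],l==i) for i in range(1,n) if s[i,4]>=amin]
E
python3 - <<'E'
from h import *
for n in("top","scene"):
    d=snap(n); C=cloud(d)
    for c in RNG:
        for ce,a,m in blobs(d,c):
            p=C[m]; p=p[p[:,2]>-50]
            if len(p)==0: continue
            q=np.median(p,0); zt=np.percentile(p[:,2],85)
            if q[2]>200 or not(150<q[0]<900): continue
            t=p[p[:,2]>zt-6]
            print(n,c,ce.round(1),a,"med",q.round(0),"top",zt.round(0),"c",t.mean(0).round(0))
    if n=="top":
        z=C[...,2]
        # fixture/tray/box boundaries from heights
        for lo,hi,bx in((8,16,(300,900,-200,350)),(18,32,(450,750,-420,-150)),(28,40,(550,800,-200,20)),(70,90,(450,720,100,300)),(70,84,(400,700,-150,250))):
            m=(z>lo)&(z<hi)&(C[...,0]>bx[0])&(C[...,0]<bx[1])&(C[...,1]>bx[2])&(C[...,1]<bx[3])
            k,l,s,_=cv2.connectedComponentsWithStats(m.astype(np.uint8))
            for i in range(1,k):
                if s[i,4]>60:
                    P=C[l==i]; print((lo,hi),s[i,4],cv2.minAreaRect(P[:,:2].astype(np.float32)),np.median(P[:,2]).round(1))
E
```

```text
top blue [324.4 125.1] 171 med [ 746. -204.   34.] top 36.0 c [ 746. -204.   34.]
top orange [434.5 199.4] 34 med [ 515. -531.   20.] top 22.0 c [ 516. -534.   20.]
top orange [433.9 205.4] 35 med [ 500. -529.   20.] top 23.0 c [ 498. -530.   21.]
top red [438.9 151.7] 175 med [ 674. -570.    2.] top 40.0 c [ 633. -529.   76.]
top green [296.1 146.7] 59 med [ 671. -112.   55.] top 57.0 c [ 665. -110.   76.]
top green [412.3 216.2] 480 med [ 469. -466.    2.] top 5.0 c [ 469. -464.    9.]
(8, 16) 1102 ((530.40087890625, 98.84339904785156), (126.98494720458984, 154.27890014648438), 89.54725646972656) 11.3
(8, 16) 837 ((506.2428894042969, -58.37843322753906), (117.49378967285156, 108.63411712646484), 89.57978057861328) 11.5
(18, 32) 186 ((599.9668579101562, -331.1023254394531), (175.85556030273438, 128.98870849609375), 89.73060607910156) 24.3
(28, 40) 81 ((745.3551635742188, -189.64454650878906), (19.506685256958008, 46.70883560180664), 88.0934829711914) 33.8
(28, 40) 526 ((670.4160766601562, -103.50469970703125), (95.19396209716797, 71.9817123413086), 77.90109252929688) 33.6
(70, 90) 8
[... 837 characters left out ...]
e [213.3 248.3] 43 med [467. 265.  36.] top 39.0 c [466. 257.  37.]
scene blue [187.2 266.2] 92 med [470. 359.  28.] top 37.0 c [471. 355.  36.]
scene blue [232.6 273.3] 83 med [354. 292.  31.] top 38.0 c [339. 302.  58.]
scene orange [245.7 194.5] 44 med [562.  27.  67.] top 72.0 c [563.  18.  71.]
scene orange [271.3 209.1] 69 med [445.  26.  63.] top 71.0 c [445.  20.  70.]
scene red [320.9 139.1] 207 med [ 654. -546.   28.] top 42.0 c [ 652. -553.   41.]
scene red [265.1 185. ] 54 med [501.  -9. 115.] top 122.0 c [505. -10. 121.]
scene red [161.9 198.7] 42 med [708. 259.  98.] top 107.0 c [711. 258. 107.]
scene green [250.2 171.7] 32 med [ 665. -108.   55.] top 58.0 c [ 668. -107.   56.]
```

```bash
cat >> h.py <<'E'
def plan(x,y,z,yaw=None,n=None):
    "displacement in tool axes for pure shift first, plus turn units"
    T=tool(); d=T[:3,:3].T@(np.array([x,y,z])-T[:3,3]); e=r.sense()
    out=f"shift {d.round(1)} |{np.linalg.norm(d):.0f}|"
    if yaw is not None:
        Rt=R.from_euler('xyz',[180,0,yaw],degrees=True).as_matrix(); rv=R.from_matrix(T[:3,:3].T@Rt).as_rotvec(degrees=True)/5; out+=f" turn {rv.round(2)}"
    print(out,"tcp",e["tool_pos"].round(1),e["tcp_rot"].round(1),"t",round(e["time"],1))
E
python3 - <<'E'
from h import *
d=snap("wrist"); print(d["hand_eye"].round(3).tolist(),d["mtx"].round(1).tolist(),d["dist"])
plan(420,20,330,0)
E
```

```text
[[-0.001, -0.951, -0.308, 78.494], [1.0, -0.001, -0.0, -0.848], [-0.0, -0.308, 0.951, -143.717], [0.0, 0.0, 0.0, 1.0]] [[269.7, 0.0, 257.1], [0.0, 269.7, 191.0], [0.0, 0.0, 1.0]] [-0.06096711  0.          0.          0.          0.        ]
shift [ 395.6 -457.5  -98.8] |613| turn [-0.01  0.    4.5 ] tcp [ 229.6 -554.   230.8] [-179.9   -0.    22.5] t 0.2
```

Run:
```python
from h import *
plan(560,20,330,0)
```

```text
shift [ 525.  -404.   -98.8] |670| turn [-0.01  0.    4.5 ] tcp [ 229.6 -554.   230.8] [-179.9   -0.    22.5] t 0.2
```

Emit:
apply_moves(
  steps=[
    [1,25,-19,-12,0,0,0],
    [1,33,-25,-12,0,0,0],
    [1,33,-25,-12,0,0,0],
    [1,33,-25,-12,0,0,0],
    [1,33,-25,-12,0,0,0],
    [1,33,-25,-12,0,0,0],
    [1,33,-25,-12,0,0,0],
    [1,33,-25,-12,0,0,0],
  ],
  squeeze=60,
)

```text
time: 1.05
tool_pos: [392.4, -275.5, 327.9]
tcp_rot: [180.0, -0.0, 22.5]
ft_force: [1.0, 0.0, -0.6]
finger_gap: 85.1
grip_force: 0.0
```

Emit:
apply_moves(
  steps=[
    [1,33,-25,0,0,0,0],
    [1,33,-25,0,0,0,0],
    [1,33,-25,0,0,0,0],
    [1,33,-25,0,0,0,0],
    [1,33,-25,0,0,0,0],
    [1,33,-25,0,0,0,0],
    [1,33,-25,0,0,0,0],
    [1,33,-25,0,0,0,0],
  ],
)

```text
time: 1.85
tool_pos: [559.9, 10.4, 327.3]
tcp_rot: [180.0, -0.0, 22.5]
ft_force: [1.4, -0.4, 0.8]
finger_gap: 85.7
grip_force: 0.0
```

Emit:
apply_moves(
  steps=[
    [1,0,0,0,0,0,0.9],
    [1,0,0,0,0,0,0.9],
    [1,0,0,0,0,0,0.9],
    [1,0,0,0,0,0,0.9],
    [1,0,0,0,0,0,0.9],
    [1,0,0,0,0,0,0],
    [1,0,0,0,0,0,0],
    [1,0,0,0,0,0,0],
  ],
)

```text
time: 2.65
tool_pos: [559.2, 8.7, 327.3]
tcp_rot: [180.0, 0.0, 0.1]
ft_force: [-0.0, -0.1, 0.5]
finger_gap: 85.3
grip_force: 0.0
```

Run:
```python
from h import *
d=snap("wrist"); np.savez("w1.npz",**d); cv2.imwrite("pics/w1.png",cv2.resize(d["color"],(800,600)))
plan(560,20,330,0); print(r.sense()["joint_pos"].round(1))
```

```text
shift [  0.8 -11.3  -2.7] |12| turn [-0.    0.    0.02] tcp [559.3   8.7 327.3] [-1.8e+02  0.0e+00  1.0e-01] t 2.7
[-4.4  0.  83.1  0.  96.9 85.6]
```

View pics/w1.png

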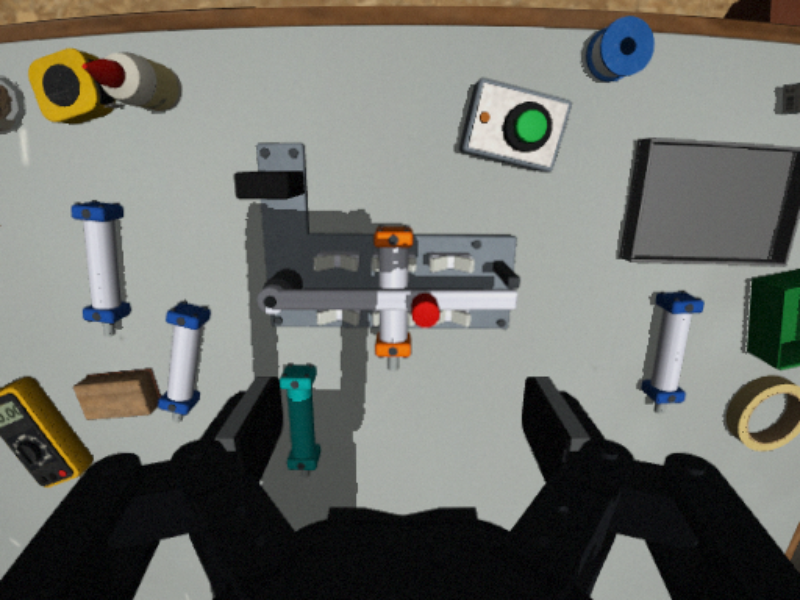

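The wrist view (800x600) shows the whole work area at once: post (270,297), knob (425,311), lug (505,275), rest (268,185), button (532,126), tray (712,200). The blue cylinders are at (98,262), (184,358) and (672,347).

```bash
cat >> h.py <<'E'
def feats(d):
    C=cloud(d); o=[]
    for c,zr in(("blue",(28,44)),("orange",(60,80)),("red",(100,160)),("green",(35,65))):
        for ce,a,m in blobs(d,c,60):
            p=C[m]; p=p[(p[:,2]>zr[0])&(p[:,2]<zr[1])]
            if len(p)<20: continue
            zt=np.percentile(p[:,2],80); t=p[np.abs(p[:,2]-zt)<5]
            ro=cv2.minAreaRect(t[:,:2].astype(np.float32))
            o.append((c,ce.round(0),a,"zt",zt.round(1),"rect c",np.round(ro[0],1),np.round(ro[1],0),round(ro[2],1),"mean",t.mean(0).round(1)))
    return o
def rects(d,lst):
    C=cloud(d); z=C[...,2]
    for lo,hi,bx in lst:
        m=(z>lo)&(z<hi)&(C[...,0]>bx[0])&(C[...,0]<bx[1])&(C[...,1]>bx[2])&(C[...,1]<bx[3])
        k,l,s,_=cv2.connectedComponentsWithStats(m.astype(np.uint8))
        for i in range(1,k):
            if s[i,4]>80:
                P=C[l==i]; ro=cv2.minAreaRect(P[:,:2].astype(np.float32)); print((lo,hi),s[i,4],np.round(ro[0],1),np.round(ro[1],1),round(ro[2],2),"z",np.median(P[:,2]).round(1))
E
python3 - <<'E'
from h import *
d=snap("wrist")
for f in feats(d): print(*f)
rects(d,[(8,16,(300,700,-200,350)),(20,32,(450,750,-450,-180)),(30,38,(600,750,-200,0)),(76,90,(560,720,60,220)),(70,92,(440,560,-150,200)),(44,54,(450,560,-80,120))])
E
```

```text
blue [399.  30.] 1030 zt 36.9 rect c [ 747.1 -202.3] [50. 51.] 14.6 mean [ 747.  -202.    36.2]
blue [ 57. 136.] 157 zt 39.5 rect c [592.3 339.7] [36. 14.] 81.2 mean [592.6 338.4  38.4]
blue [439. 196.] 132 zt 39.2 rect c [ 488.2 -310.2] [15. 35.] 4.6 mean [ 488.9 -309.1   38.2]
blue [ 63. 201.] 125 zt 39.3 rect c [477.8 354.5] [36. 15.] 86.8 mean [478.  352.9  38.4]
blue [117. 204.] 139 zt 39.3 rect c [472.4 255.4] [37. 15.] 74.9 mean [472.7 253.6  38.2]
blue [428. 253.] 105 zt 39.0 rect c [ 373.  -313.9] [36. 16.] 84.3 mean [ 373.6 -313.2   38. ]
blue [111. 259.] 114 zt 39.2 rect c [360.2 285.9] [35. 14.] 74.2 mean [361.7 284.9  38.1]
orange [253. 151.] 157 zt 72.6 rect c [569.2  16.9] [33. 12.] 89.1 mean [569.8  16.2  71.5]
orange [251. 223.] 161 zt 72.2 rect c [452.1  19.3] [36. 16.] 85.8 mean [453.1  19.1  71.2]
red [62. 42.] 98 zt 114.9 rect c [716.5 256.6] [6. 5.] 80.0 mean [716.1 256.4 114.7]
red [272. 200.] 223 zt 121.8 rect c [510.  -11.2] [23. 22.] 1.0 mean [510.4 -11.3 121.1]
green [340.  80.] 324 zt 57.6 rect c [ 672.2 -110.2] [28. 27.] 47.1 mean [ 671.9 -110.1   56.9]
green [505. 201.] 323 zt 51.6 rect c [ 480.8 -419.2] [18. 68.] 86.4 mean [ 489.7 -419.8   51. ]
(8, 16) 3055 [578.9  99.5] [128.6 156.8] 89.78 z 13.1
(8, 16) 1660 [531.4 -57.7] [117.4  59.1] 89.9 z 13.2
(8, 16) 458 [465.9 100.5] [ 20.4 127. ] 0.19 z 12.7
(8, 16) 374 [465.  -56.7] [ 22.9 117.9] 0.04 z 12.5
(8, 16) 88 [371.  327.1] [53.9 19.7] 27.48 z 12.3
(20, 32) 1082 [ 599.8 -336.7] [192.6 130.9] 88.67 z 26.2
(20, 32) 223 [ 490.9 -421.4] [34.3 74.4] 71.44 z 27.0
(20, 32) 166 [ 478.3 -300.4] [29.2 52.8] 62.3 z 26.4
(30, 38) 253 [ 735.3 -189.5] [31.8 21.3] 11.24 z 36.1
(30, 38) 2008 [ 673.5 -102.9] [95.8 70.4] 76.77 z 36.2
(76, 90) 574 [618.7 137.9] [50.2 23.6] 89.2 z 80.8
(70, 92) 2079 [513.4  24.5] [ 33.  256.2] 1.97 z 81.1
(70, 92) 166 [453.   18.5] [34.2 14.3] 89.82 z 71.5
```

Emit:
apply_moves(
  steps=[
    [1,-25,0,0,0,0,0],
    [1,-25,0,0,0,0,0],
    [1,-25,0,0,0,0,0],
    [1,-16,0,0,0,0,0],
    [1,0,0,0,0,0,0],
    [1,0,0,0,0,0,0],
    [1,0,0,0,0,0,0],
    [1,0,0,0,0,0,0],
  ],
)

```text
time: 3.55
tool_pos: [468.8, 8.7, 327.1]
tcp_rot: [-180.0, 0.0, 0.0]
ft_force: [-0.1, 0.1, -0.0]
finger_gap: 85.4
grip_force: 0.0
```

Run:
```python
from h import *
d=snap("wrist"); np.savez("w2.npz",**d)
for f in feats(d): print(*f)
rects(d,[(8,16,(300,700,-200,350)),(20,32,(450,750,-450,-180)),(30,38,(600,750,-200,0)),(76,90,(560,720,60,220)),(70,92,(440,560,-150,200)),(44,54,(450,560,-80,120))])
```

```text
blue [46. 78.] 180 zt 39.4 rect c [591.5 339.6] [37. 15.] 83.4 mean [591.5 338.6  38.4]
blue [450. 144.] 152 zt 39.3 rect c [ 488. -310.] [14. 36.] 1.6 mean [ 488.2 -308.7   38.3]
blue [ 52. 151.] 147 zt 39.2 rect c [477.4 354.2] [36. 16.] 86.4 mean [477.1 352.4  38.4]
blue [108. 153.] 157 zt 39.1 rect c [471.8 255.1] [35. 15.] 73.3 mean [472.2 253.9  38.3]
blue [439. 209.] 120 zt 39.3 rect c [ 372.7 -314.6] [14. 35.] 4.9 mean [ 373.3 -313.4   38.4]
blue [102. 216.] 134 zt 39.4 rect c [360.2 286.4] [36. 15.] 75.0 mean [361.1 285.   38.3]
orange [251.  89.] 242 zt 72.1 rect c [567.5  17.9] [37. 14.] 89.9 mean [567.4  18.1  71.3]
red [273. 135.] 281 zt 122.3 rect c [509.2 -11.4] [23. 22.] 46.1 mean [509.5 -11.3 121.5]
green [345.  11.] 362 zt 57.8 rect c [ 671.7 -110.8] [27. 27.] 62.1 mean [ 671.6 -110.4   57.1]
(8, 16) 84 [693.3 324.6] [ 5.6 52.7] 18.62 z 11.6
(8, 16) 342 [638.1 136.7] [41.  48.9] 0.27 z 13.0
(8, 16) 87 [639.9 -93.1] [89.8  4.9] 74.54 z 11.5
(8, 16) 2788 [565.2  99.4] [128.5  99.3] 89.54 z 13.1
(8, 16) 1635 [538.4 -58.2] [ 46.1 119. ] 0.25 z 13.1
(8, 16) 1091 [471.5 -56.6] [118.4  40.3] 89.21 z 13.2
(8, 16) 1143 [471.  100.4] [127.7  37.1] 89.74 z 13.2
(8, 16) 85 [371.8 327.4] [54.  18.7] 29.36 z 11.9
(20, 32) 976 [ 599.6 -331.5] [182.1 131.1] 89.13 z 26.4
(20, 32) 205 [ 483.2 -426.5] [63.1 21.6] 11.04 z 25.8
(20, 32) 191 [ 476.2 -299.5] [24.5 50.2] 72.13 z 26.7
(30, 38) 1660 [ 671.2 -102.1] [95.6 65.3] 77.79 z 36.3
(76, 90) 718 [618.6 136.8] [50.8 24.3] 88.68 z 80.9
(70, 92) 95 [528.7 -97.1] [11.  11.3] 1.54 z 83.7
(70, 92) 1620 [507.   73.6] [156.   27.1] 88.5 z 81.4
(70, 92) 755 [508.8 -61.9] [20.1 83. ] 0.37 z 81.4
(70, 92) 187 [451.9  18.5] [12.7 36.3] 2.55 z 71.8
```

Emit:
apply_moves(
  steps=[
    [1,10.2,5,42,0,0,0],
    [1,10.2,5,42,0,0,0],
    [1,10.2,5,42,0,0,0],
    [1,10.2,5,42,0,0,0],
    [1,0,0,22,0,0,0],
    [1,0,0,20,0,0,0],
    [1,0,0,15,0,0,0],
    [1,0,0,10,0,0,0],
  ],
  squeeze=100,
)

```text
time: 4.4
tool_pos: [508.6, -11.2, 90.8]
tcp_rot: [-180.0, 0.1, 0.0]
ft_force: [-0.1, -0.3, 0.4]
finger_gap: 85.3
grip_force: 0.0
```

Emit:
apply_moves(
  steps=[
    [1,0,0,0,0,0,0],
    [-1,0,0,0,0,0,0],
    [-1,0,0,0,0,0,0],
    [-1,0,0,0,0,0,0],
    [-1,0,0,0,0,0,0],
    [-1,0,0,0,0,0,0],
    [-1,0,0,0,0,0,0],
    [-1,0,0,0,0,0,0],
  ],
)

```text
time: 5.2
tool_pos: [509.7, -11.7, 93.3]
tcp_rot: [180.0, -0.1, -0.0]
ft_force: [-1.5, -3.0, 6.0]
finger_gap: 23.4
grip_force: 97.7
```

Emit:
apply_moves(
  steps=[
    [-1,0,0,-4,0,0,0],
    [-1,0,0,-5,0,0,0],
    [-1,0,0,-5,0,0,0],
    [-1,0,0,-5,0,0,0],
    [-1,0,0,-5,0,0,0],
    [-1,0,0,-5,0,0,0],
    [-1,0,0,-2,0,0,0],
    [-1,0,0,0,0,0,0],
  ],
)

```text
time: 6.0
tool_pos: [509.1, -11.2, 123.6]
tcp_rot: [-180.0, -0.0, 0.0]
ft_force: [0.7, 0.0, -6.2]
finger_gap: 23.2
grip_force: 98.4
```

Run:
```python
from h import *
d=snap("wrist"); cv2.imwrite("pics/w3.png",d["color"])
rects(d,[(70,130,(440,600,-150,-20))])
rects(snap("top"),[(70,130,(470,560,-130,-30)),(60,130,(470,560,60,160))])
```

```text
(70, 130) 383 [528.6 -97.1] [12.6 11.8] 87.69 z 83.1
(70, 130) 3810 [509.1 -61.6] [83.3 20.7] 89.53 z 110.5
(60, 130) 175 [506.6 121.1] [61.1 28.6] 81.54 z 108.6
```

Emit:
apply_moves(
  steps=[
    [-1,13.1,-0.6,0,0,0,-1],
    [-1,13.1,-0.6,0,0,0,-1],
    [-1,13.1,-0.6,0,0,0,-1],
    [-1,13.1,-0.6,0,0,0,-1],
    [-1,13.1,-0.6,0,0,0,-1],
    [-1,13.1,-0.6,0,0,0,-1],
    [-1,13.1,-0.6,0,0,0,-1],
    [-1,13.1,-0.6,0,0,0,-1],
  ],
)

```text
time: 6.9
tool_pos: [605.7, 24.2, 122.6]
tcp_rot: [-180.0, 0.1, 40.2]
ft_force: [-1.3, -0.1, -6.0]
finger_gap: 23.3
grip_force: 98.5
```

Emit:
apply_moves(
  steps=[
    [-1,13.1,-0.6,0,0,0,-1],
    [-1,13.1,-0.6,0,0,0,-1],
    [-1,13.1,-0.6,0,0,0,-1],
    [-1,13.1,-0.6,0,0,0,-1],
    [-1,13.1,-0.6,0,0,0,-1],
    [-1,13.1,-0.6,0,0,0,-1],
    [-1,13.1,-0.6,0,0,0,-1],
    [-1,13.1,-0.6,0,0,0,-1],
  ],
)

```text
time: 7.7
tool_pos: [656.4, 113.5, 122.2]
tcp_rot: [-179.9, 0.0, 80.2]
ft_force: [-0.8, -1.6, -7.2]
finger_gap: 23.4
grip_force: 98.5
```

Emit:
apply_moves(
  steps=[
    [-1,13.1,-0.6,0,0,0,-1],
    [-1,0,0,0,0,0,0],
    [-1,0,0,4,0,0,0],
    [-1,0,0,4,0,0,0],
    [-1,0,0,4,0,0,0],
    [-1,0,0,2,0,0,0],
    [-1,0,0,0,0,0,0],
    [-1,0,0,0,0,0,0],
  ],
)

```text
time: 8.5
tool_pos: [658.2, 126.0, 109.1]
tcp_rot: [-179.9, 0.0, 85.0]
ft_force: [-3.7, -0.7, -6.1]
finger_gap: 23.4
grip_force: 98.7
```

Emit:
apply_moves(
  steps=[
    [-1,0,0,2,0,0,0],
    [-1,0,0,0,0,0,0],
    [1,0,0,0,0,0,0],
    [1,0,0,0,0,0,0],
    [1,0,0,0,0,0,0],
    [1,0,0,0,0,0,0],
    [1,0,0,-20,0,0,0],
    [1,0,0,-30,0,0,0],
  ],
)

```text
time: 9.3
tool_pos: [657.0, 126.1, 155.4]
tcp_rot: [-179.8, 0.0, 85.0]
ft_force: [0.4, -0.7, 0.1]
finger_gap: 85.3
grip_force: 0.0
```

Emit:
apply_moves(
  steps=[
    [1,0,0,-40,0,0,0],
    [1,0,0,-40,0,0,0],
    [1,0,0,-40,0,0,0],
    [1,0,0,-10,0,0,0],
    [1,0,0,0,0,0,0],
    [1,0,0,0,0,0,0],
    [1,0,0,0,0,0,0],
    [1,0,0,0,0,0,0],
  ],
)

```text
time: 10.1
tool_pos: [657.7, 126.2, 284.8]
tcp_rot: [-179.8, 0.0, 85.0]
ft_force: [0.0, 0.6, -0.0]
finger_gap: 85.3
grip_force: 0.0
```

Run:
```python
from h import *
d=snap("wrist"); cv2.imwrite("pics/w4.png",d["color"])
for f in feats(d): print(*f)
rects(d,[(88,104,(450,800,60,200)),(62,76,(400,620,-50,80)),(42,54,(450,560,-90,120)),(48,75,(450,600,0,50))])
plan(509,18,150,0)
plan(509,18,150,180)
```

```text
blue [106.  10.] 165 zt 39.2 rect c [475.4 345.9] [17. 20.] 0.7 mean [476.8 344.7  38.2]
blue [193.  10.] 177 zt 39.4 rect c [590.9 332.1] [20. 15.] 82.6 mean [591.3 330.7  38.4]
blue [38. 68.] 233 zt 39.2 rect c [360.  287.3] [36. 16.] 74.0 mean [361.7 287.3  38.2]
blue [116.  80.] 230 zt 39.2 rect c [471.8 256.4] [36. 14.] 72.7 mean [472.6 256.2  38.4]
blue [321. 327.] 401 zt 36.8 rect c [ 747.5 -199. ] [44. 49.] 57.6 mean [ 747.4 -198.9   36.2]
orange [205. 240.] 191 zt 72.1 rect c [567.5  19.6] [36. 15.] 87.8 mean [568.1  20.6  71.3]
orange [130. 244.] 181 zt 72.2 rect c [452.2  20.5] [16. 35.] 0.5 mean [452.9  21.6  71.3]
red [298.  51.] 262 zt 113.3 rect c [715.2 258.5] [10. 10.] 39.1 mean [714.3 257.9 112.6]
red [259. 176.] 349 zt 135.0 rect c [658.  127.7] [23. 23.] 53.3 mean [658.1 128.  134.2]
green [278. 299.] 193 zt 57.5 rect c [ 671.2 -109.3] [25. 25.] 87.2 mean [ 671.1 -108.8   56.7]
(88, 104) 2878 [621.9 128. ] [ 27.1 255.7] 84.65 z 94.5
(62, 76) 1305 [509.   20.2] [ 37.2 135.9] 89.4 z 67.5
(42, 54) 81 [537.9  62.4] [13.9 12.2] 3.36 z 47.0
(42, 54) 83 [478.4  63.4] [14.  13.5] 12.01 z 46.8
(42, 54) 211 [504.1  36.9] [107.8  10.7] 0.04 z 49.2
(48, 75) 1705 [513.4  19.9] [ 41.7 127.5] 87.89 z 66.1
shift [-120.7 -138.4  135.7] |228| turn [-0.02  0.03 17.  ] tcp [657.8 126.2 285.2] [-179.8    0.    85. ] t 10.2
shift [-120.7 -138.4  135.7] |228| turn [ -0.03  -0.02 -19.  ] tcp [657.8 126.2 285.2] [-179.8    0.    85. ] t 10.2
```

View pics/w4.png

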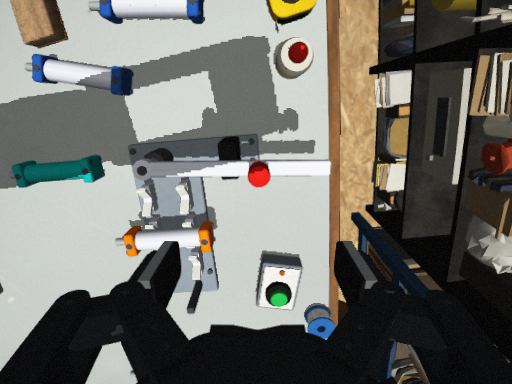

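Bar lies aside at about 85° on the rest (knob at pixel (259,174)), and the orange cylinder is uncovered at pixel (165,240). Next I go to grasp it.

Emit:
apply_moves(
  steps=[
    [0.3,-10,-5.7,8,0,0,1],
    [0.3,-10,-5.7,8,0,0,1],
    [0.3,-10,-5.7,8,0,0,1],
    [0.3,-10,-5.7,8,0,0,1],
    [0.3,-10,-5.7,8,0,0,1],
    [0.3,-10,-5.7,8,0,0,1],
    [0.3,-10,-5.7,8,0,0,1],
    [0.3,-10,-5.7,8,0,0,1],
  ],
)

```text
time: 10.95
tool_pos: [586.4, 70.6, 222.1]
tcp_rot: [-180.0, 0.1, 44.8]
ft_force: [-0.4, -0.1, -0.2]
finger_gap: 55.6
grip_force: 0.0
```

Emit:
apply_moves(
  steps=[
    [0.3,-11.3,2.1,8,0,0,1],
    [0.3,-11.3,2.1,8,0,0,1],
    [0.3,-11.3,2.1,8,0,0,1],
    [0.3,-11.3,2.1,8,0,0,1],
    [0.3,-11.3,2.1,8,0,0,1],
    [0.3,-11.3,2.1,8,0,0,1],
    [0.3,-11.3,2.1,8,0,0,1],
    [0.3,0,0,0,0,0,1],
  ],
)

```text
time: 11.75
tool_pos: [524.8, 19.0, 165.0]
tcp_rot: [-180.0, 0.2, 4.8]
ft_force: [0.9, 0.4, -1.4]
finger_gap: 55.4
grip_force: 0.0
```

Run:
```python
from h import *
d=snap("wrist"); print(r.sense()["finger_gap"])
for f in feats(d): print(*f)
rects(d,[(42,54,(450,560,-90,0)),(42,54,(450,560,40,120))])
plan(509,19,33,0)
```

```text
55.09652226273624
blue [ 47. 209.] 408 zt 39.0 rect c [471.8 255.1] [36. 16.] 74.5 mean [473.  253.5  38. ]
blue [ 40. 288.] 270 zt 39.0 rect c [360.2 286.7] [37. 16.] 71.4 mean [361.8 284.8  37.8]
blue [494. 310.] 196 zt 39.0 rect c [ 372.9 -314. ] [14. 36.] 5.5 mean [ 373.9 -312.1   37.9]
orange [263. 146.] 603 zt 72.4 rect c [567.5  18. ] [37. 15.] 89.7 mean [568.   18.1  71.5]
orange [253. 259.] 388 zt 72.1 rect c [451.6  19. ] [36. 16.] 86.4 mean [453.1  18.6  71.3]
red [93.  7.] 490 zt 135.0 rect c [650.5 126.4] [ 9. 23.] 2.3 mean [651.1 126.1 134.4]
green [421.  37.] 894 zt 57.7 rect c [ 671.7 -110.5] [28. 28.] 43.3 mean [ 671.5 -109.9   57. ]
(42, 54) 165 [536.7 -25.9] [13.  14.2] 89.35 z 48.0
(42, 54) 195 [536.4 -57.3] [14.3 14.1] 0.15 z 47.3
(42, 54) 143 [477.6 -25.1] [12.9 14.5] 89.86 z 47.6
(42, 54) 158 [477.4 -56.7] [13.9 14. ] 88.64 z 47.2
(42, 54) 201 [538.   94.3] [13.4 13.9] 89.24 z 47.6
(42, 54) 176 [537.7  61.7] [13.2 14.3] 86.97 z 47.9
(42, 54) 175 [478.5  95. ] [14.9 12.9] 1.22 z 47.1
(42, 54) 144 [478.7  61.8] [13.7 12.5] 0.57 z 47.5
shift [-16.2  -1.1 132.8] |134| turn [-0.    0.03  0.89] tcp [525.6  19.2 165.7] [-1.8e+02  1.0e-01  4.5e+00] t 11.8
```

Emit:
apply_moves(
  steps=[
    [0.3,0,0,0,0,0,1],
    [0.3,-9,0.4,20,0,0,0],
    [0.3,-8.5,0.3,30,0,0,0],
    [0.3,0,0,30,0,0,0],
    [0.3,0,0,25,0,0,0],
    [0.3,0,0,17,0,0,0],
    [0.3,0,0,10,0,0,0],
    [0.3,0,0,0,0,0,0],
  ],
  squeeze=70,
)

```text
time: 12.6
tool_pos: [508.2, 18.9, 33.7]
tcp_rot: [-180.0, 0.2, 0.1]
ft_force: [-0.8, -0.0, 1.4]
finger_gap: 55.6
grip_force: 0.0
```

Emit:
apply_moves(
  steps=[
    [-1,0,0,0,0,0,0],
    [-1,0,0,0,0,0,0],
    [-1,0,0,0,0,0,0],
    [-1,0,0,0,0,0,0],
    [-1,0,0,-5,0,0,0],
    [-1,0,0,-15,0,0,0],
    [-1,0,0,-30,0,0,0],
    [-1,0,0,-30,0,0,0],
  ],
)

```text
time: 13.4
tool_pos: [508.9, 19.1, 116.7]
tcp_rot: [-180.0, 0.1, 0.0]
ft_force: [0.2, 0.0, -0.7]
finger_gap: 28.0
grip_force: 69.1
```

Run:
```python
from h import *
rects(snap("top"),[(20,32,(500,700,-450,-200))])
plan(599,-300,140)
plan(599,-331,140,90)
plan(599,-331,140,-90);print(r.sense()["joint_pos"].round(1))
```

```text
(20, 32) 235 [ 599.6 -337.1] [187.6 130.6] 88.7 z 24.3
shift [ 86.4 319.  -16.3] |331| tcp [512.5  19.  123. ] [-180.    -0.4    0. ] t 13.4
shift [ 86.4 350.  -16.3] |361| turn [  0.07  -0.07 -17.99] tcp [512.5  19.  123. ] [-180.    -0.4    0. ] t 13.4
shift [ 86.4 350.  -16.3] |361| turn [-0.07 -0.07 18.01] tcp [512.5  19.  123. ] [-180.    -0.4    0. ] t 13.4
[ -3.6  -1.9 106.5   0.   75.   86.3]
```

Emit:
apply_moves(
  steps=[
    [-1,9.6,38,-5,0,0,0],
    [-1,9.6,38,-5,0,0,0],
    [-1,9.6,38,-5,0,0,0],
    [-1,9.6,38,0,0,0,0],
    [-1,9.6,38,0,0,0,0],
    [-1,9.6,38,0,0,0,0],
    [-1,9.6,38,0,0,0,0],
    [-1,9.6,38,0,0,0,0],
  ],
)

```text
time: 14.25
tool_pos: [586.8, -286.6, 131.3]
tcp_rot: [-180.0, -0.1, 0.0]
ft_force: [0.8, 0.1, -1.6]
finger_gap: 28.1
grip_force: 69.3
```

Emit:
apply_moves(
  steps=[
    [-1,9.6,38,0,0,0,0],
    [-1,0,0,0,0,0,-1],
    [-1,0,0,0,0,0,-1],
    [-1,0,0,0,0,0,-1],
    [-1,0,0,0,0,0,-1],
    [-1,0,0,0,0,0,-1],
    [-1,0,0,0,0,0,-1],
    [-1,0,0,0,0,0,-1],
  ],
)

```text
time: 15.05
tool_pos: [596.2, -322.9, 131.3]
tcp_rot: [180.0, -0.0, 35.2]
ft_force: [-0.1, 0.7, -0.8]
finger_gap: 28.0
grip_force: 69.6
```

Emit:
apply_moves(
  steps=[
    [-1,0,0,0,0,0,-1],
    [-1,0,0,0,0,0,-1],
    [-1,0,0,0,0,0,-1],
    [-1,0,0,0,0,0,-1],
    [-1,0,0,0,0,0,-1],
    [-1,0,0,0,0,0,-1],
    [-1,0,0,0,0,0,-1],
    [-1,0,0,0,0,0,-1],
  ],
)

```text
time: 15.85
tool_pos: [596.2, -322.9, 131.3]
tcp_rot: [180.0, -0.0, 75.2]
ft_force: [-0.1, 0.3, -1.5]
finger_gap: 27.8
grip_force: 69.5
```

Emit:
apply_moves(
  steps=[
    [-1,0,0,0,0,0,-1],
    [-1,0,0,0,0,0,-1],
    [-1,0,0,0,0,0,-0.8],
    [-1,0,0,0,0,0,0],
    [-1,0,0,0,0,0,0],
    [-1,0,0,0,0,0,0],
    [-1,0,0,0,0,0,0],
    [-1,0,0,0,0,0,0],
  ],
)

```text
time: 16.65
tool_pos: [595.9, -323.2, 130.3]
tcp_rot: [-180.0, -0.0, 89.0]
ft_force: [0.6, 0.0, -0.5]
finger_gap: 27.9
grip_force: 69.5
```

Run:
```python
from h import *
d=snap("wrist"); cv2.imwrite("pics/w5.png",d["color"])
C=cloud(d)
rects(d,[(20,30,(500,700,-450,-200)),(2,10,(530,670,-440,-230))])
m=blobs(d,"orange"); 
for ce,a,k in m: print(ce.round(),a,np.median(C[k],0).round(1),cv2.minAreaRect(C[k][:,:2].astype(np.float32)))
plan(599.7,-326,60,89)
```

```text
(20, 30) 2393 [ 599.5 -326.7] [170.6 131. ] 88.72 z 26.6
(2, 10) 8310 [ 599.5 -331.2] [170.1 123.1] 88.99 z 5.1
[258. 156.] 2497 [ 596.4 -263.7  164.8] ((596.324462890625, -257.7756042480469), (28.547496795654297, 36.357479095458984), 89.42887878417969)
shift [-2.7  3.9 70.3] |70| turn [-0. -0. -0.] tcp [ 595.9 -323.2  130.3] [-180.   -0.   89.] t 16.7
```

View pics/w5.png

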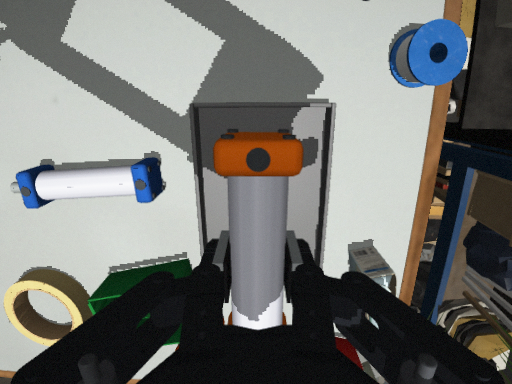

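The cylinder is held level over the tray, with its orange cap at pixel (258,156) and the tray edges at columns 195 and 332. Next I lower it.

Emit:
apply_moves(
  steps=[
    [-1,-2.7,3.9,25,0,0,0],
    [-1,0,0,30,0,0,0],
    [-1,0,0,25,0,0,0],
    [-1,0,0,20,0,0,0],
    [-1,0,0,12,0,0,0],
    [-1,0,0,8,0,0,0],
    [-1,0,0,4,0,0,0],
    [-1,0,0,0,0,0,0],
  ],
)

```text
time: 17.5
tool_pos: [600.5, -326.4, 8.1]
tcp_rot: [179.9, 0.0, 89.0]
ft_force: [-1.1, 1.2, 2.0]
finger_gap: 27.8
grip_force: 69.8
```

Emit:
apply_moves(
  steps=[
    [-1,0,0,0.5,0,0,0],
    [-1,0,0,0,0,0,0],
    [0.2,0,0,0,0,0,0],
    [0.2,0,0,0,0,0,0],
    [0.2,0,0,0,0,0,0],
    [0.2,0,0,-30,0,0,0],
    [0.2,0,0,-45,0,0,0],
    [0.2,0,0,-45,0,0,0],
  ],
)

```text
time: 18.3
tool_pos: [599.0, -325.6, 126.0]
tcp_rot: [-179.9, -0.1, 89.0]
ft_force: [1.1, -0.6, 0.7]
finger_gap: 51.0
grip_force: 0.0
```

Run:
```python
from h import *
d=snap("wrist"); C=cloud(d); cv2.imwrite("pics/w6.png",d["color"])
for ce,a,k in blobs(d,"orange"): print(ce.round(),a,np.median(C[k],0).round(1),np.percentile(C[k][:,2],80).round(1))
for ce,a,k in blobs(d,"blue"): print(ce.round(),a,np.median(C[k],0).round(1),np.percentile(C[k][:,2],80).round(1))
plan(430,-312,100,3)
```

```text
[260. 132.] 594 [ 601.4 -267.6   42.8] 43.5
[259. 254.] 448 [ 598.8 -382.1   42.5] 43.2
[433.  49.] 3359 [ 743.6 -203.    36.1] 36.8
[137. 180.] 564 [ 489.6 -305.9   38.4] 39.2
[ 21. 187.] 493 [ 375.4 -310.7   38.3] 39.1
[462. 214.] 28 [1099.2 -507.4 -324.3] -323.1
shift [  13.5 -174.    35.4] |178| turn [ 0.14 -0.03 17.2 ] tcp [ 603.3 -328.3  137.2] [179.4   0.3  89. ] t 18.4
```

Emit:
apply_moves(
  steps=[
    [0.3,3,-34,-4,0,0,0],
    [0.3,3,-34,-4,0,0,0],
    [0.3,3,-34,-4,0,0,0],
    [0.3,3,-34,-4,0,0,0],
    [0.3,3,-34,0,0,0,0],
    [0.3,0,0,0,0,0,1],
    [0.3,0,0,0,0,0,1],
    [0.3,0,0,0,0,0,1],
  ],
)

```text
time: 19.15
tool_pos: [429.9, -308.3, 142.0]
tcp_rot: [179.9, 0.0, 73.8]
ft_force: [0.6, -0.4, -0.3]
finger_gap: 55.7
grip_force: 0.0
```

Emit:
apply_moves(
  steps=[
    [0.3,0,0,0,0,0,1],
    [0.3,0,0,0,0,0,1],
    [0.3,0,0,0,0,0,1],
    [0.3,0,0,0,0,0,1],
    [0.3,0,0,0,0,0,1],
    [0.3,0,0,0,0,0,1],
    [0.3,0,0,0,0,0,1],
    [0.3,0,0,0,0,0,1],
  ],
)

```text
time: 19.95
tool_pos: [430.2, -308.2, 141.8]
tcp_rot: [180.0, -0.0, 33.8]
ft_force: [-0.3, -0.7, -0.7]
finger_gap: 55.4
grip_force: 0.0
```

Emit:
apply_moves(
  steps=[
    [0.3,0,0,0,0,0,1],
    [0.3,0,0,0,0,0,1],
    [0.3,0,0,0,0,0,1],
    [0.3,0,0,0,0,0,1],
    [0.3,0,0,0,0,0,1],
    [0.3,0,0,0,0,0,1],
    [0.3,0,0,0,0,0,0.3],
    [0.3,0,0,0,0,0,0],
  ],
)

```text
time: 20.75
tool_pos: [430.1, -308.1, 141.8]
tcp_rot: [180.0, -0.0, 2.6]
ft_force: [0.6, -0.4, -0.3]
finger_gap: 55.5
grip_force: 0.0
```

```bash
cat >> h.py <<'E'
def caps(d,box):
    C=cloud(d); o=[]
    for ce,a,m in blobs(d,"blue",40):
        p=C[m]; q=np.median(p,0)
        if box[0]<q[0]<box[1] and box[2]<q[1]<box[3] and q[2]<120:
            zt=np.percentile(p[:,2],80); t=p[np.abs(p[:,2]-zt)<4]; o.append(np.r_[cv2.minAreaRect(t[:,:2].astype(np.float32))[0],zt])
    o=np.array(sorted(o,key=lambda v:-v[0])); print("caps",o.round(1).tolist())
    if len(o)==2:
        v=o[0]-o[1]; print("mid",o.mean(0).round(1),"len",np.hypot(*v[:2]).round(1),"yaw",np.degrees(np.arctan2(v[1],v[0])).round(2))
E
python3 - <<'E'
from h import *
d=snap("wrist"); caps(d,(300,560,-400,-250)); plan(430.4,-312,0,2.4)
E
```

```text
caps [[487.9, -311.2, 39.4], [372.6, -315.6, 39.1]]
mid [ 430.2 -313.4   39.2] len 115.3 yaw 2.16
shift [1.000e-01 3.900e+00 1.418e+02] |142| turn [ 0.   -0.    0.04] tcp [ 430.1 -308.1  141.8] [180.   -0.    2.6] t 20.8
```

Emit:
apply_moves(
  steps=[
    [0.3,0,5,25,0,0,0],
    [0.3,0,0,35,0,0,0],
    [0.3,0,0,30,0,0,0],
    [0.3,0,0,25,0,0,0],
    [0.3,0,0,14,0,0,0],
    [0.3,0,0,9,0,0,0],
    [0.3,0,0,0,0,0,0],
    [0.3,0,0,0,0,0,0],
  ],
)

```text
time: 21.6
tool_pos: [431.0, -313.7, 4.9]
tcp_rot: [179.9, -0.1, 2.5]
ft_force: [0.9, -0.3, 0.5]
finger_gap: 55.5
grip_force: 0.0
```

Emit:
apply_moves(
  steps=[
    [-1,0,0,0,0,0,0],
    [-1,0,0,0,0,0,0],
    [-1,0,0,0,0,0,0],
    [-1,0,0,0,0,0,0],
    [-1,0,0,-15,0,0,0],
    [-1,0,0,-35,0,0,0],
    [-1,0,0,-45,0,0,0],
    [-1,0,0,-45,0,0,0],
  ],
)

```text
time: 22.4
tool_pos: [429.8, -312.6, 145.9]
tcp_rot: [-180.0, 0.0, 2.5]
ft_force: [1.4, -0.2, -0.3]
finger_gap: 27.7
grip_force: 69.2
```

Run:
```python
from h import *
plan(507,-41.2,140,-0.6)
```

```text
shift [  89.1 -267.7    6. ] |282| turn [-0.01  0.01  0.62] tcp [ 429.8 -312.6  145.9] [-180.     0.     2.5] t 22.4
```

Emit:
apply_moves(
  steps=[
    [-1,12.7,-38.2,0,0,0,0],
    [-1,12.7,-38.2,0,0,0,0],
    [-1,12.7,-38.2,0,0,0,0],
    [-1,12.7,-38.2,0,0,0,0],
    [-1,12.7,-38.2,0,0,0,0],
    [-1,12.7,-38.2,0,0,0,0],
    [-1,12.7,-38.2,0,0,0,0],
    [-1,0,0,10,0,0,0.62],
  ],
)

```text
time: 23.2
tool_pos: [509.5, -37.8, 136.5]
tcp_rot: [-179.9, -0.3, -0.4]
ft_force: [-0.4, -0.7, -1.1]
finger_gap: 27.8
grip_force: 69.4
```

Emit:
apply_moves(
  steps=[
    [-1,0,0,20,0,0,0],
    [-1,0,0,15,0,0,0],
    [-1,0,0,0,0,0,0],
    [-1,0,0,0,0,0,0],
    [-1,0,0,0,0,0,0],
    [-1,0,0,0,0,0,0],
    [-1,0,0,0,0,0,0],
    [-1,0,0,0,0,0,0],
  ],
)

```text
time: 24.0
tool_pos: [507.7, -42.2, 99.3]
tcp_rot: [180.0, -0.0, -0.6]
ft_force: [0.7, -0.9, -1.4]
finger_gap: 28.0
grip_force: 69.5
```

```bash
cat >> h.py <<'E'
def held(d):
    C=cloud(d); T=np.linalg.inv(tool())
    for ce,a,m in blobs(d,"blue",40):
        p=C[m]@T[:3,:3].T+T[:3,3]
        if abs(np.median(p[:,1]))<30 and -60<np.median(p[:,2])<20: 
            t=p[np.abs(p[:,2]-np.percentile(p[:,2],30))<4]; ro=cv2.minAreaRect(t[:,:2].astype(np.float32)); print("held cap in tool",np.round(ro[0],1),np.round(ro[1],1),round(ro[2],1),"z",np.percentile(p[:,2],30).round(1))
E
python3 - <<'E'
from h import *
d=snap("wrist"); cv2.imwrite("pics/w7.png",d["color"]); held(d)
rects(d,[(42,52,(450,580,-90,0))])
plan(507,-41.2,38,-0.6)
E
```

```text
held cap in tool [56.7 -0.4] [15.5 37.1] 0.6 z -33.7
(42, 52) 139 [537.1  -2.5] [13.9  4.9] 0.34 z 49.3
shift [-0.6 -0.9 61.1] |61| turn [ 0.   -0.01 -0.  ] tcp [507.6 -42.1  99.1] [180.   -0.   -0.6] t 24.1
```

View pics/w7.png

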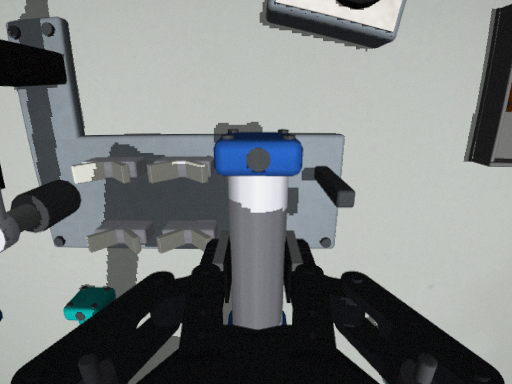

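The held cylinder sits square: its blue cap is at (258,157) and the saddles are visible at left. Next I lower it into slot 3.

Emit:
apply_moves(
  steps=[
    [-1,-0.6,-0.9,15,0,0,0],
    [-1,0,0,15,0,0,0],
    [-1,0,0,12,0,0,0],
    [-1,0,0,8,0,0,0],
    [-1,0,0,6,0,0,0],
    [-1,0,0,5,0,0,0],
    [-1,0,0,0,0,0,0],
    [-1,0,0,0,0,0,0],
  ],
)

```text
time: 24.85
tool_pos: [506.9, -42.0, 38.4]
tcp_rot: [179.9, 0.0, -0.6]
ft_force: [-3.9, -3.8, 4.7]
finger_gap: 27.7
grip_force: 69.9
```

Emit:
apply_moves(
  steps=[
    [0.1,0,0,0,0,0,0],
    [0.1,0,0,0,0,0,0],
    [0.1,0,0,0,0,0,0],
    [0.1,0,0,0,0,0,0],
    [0.1,0,0,-15,0,0,0],
    [0.1,0,0,-35,0,0,0],
    [0.1,0,0,-45,0,0,0],
    [0.1,0,0,-35,0,0,0],
  ],
)

```text
time: 25.65
tool_pos: [507.3, -41.2, 171.5]
tcp_rot: [180.0, -0.1, -0.6]
ft_force: [1.7, -0.1, 0.3]
finger_gap: 46.8
grip_force: 0.0
```

Run:
```python
from h import *
d=snap("wrist"); caps(d,(420,600,-80,0)); caps(d,(300,515,215,310)); caps(d,(400,650,320,400))
plan(534,346,250,6); plan(416,270,200,-16)
```

```text
caps [[563.5, -42.0, 72.5], [448.7, -40.8, 72.1]]
mid [506.1 -41.4  72.3] len 114.9 yaw -0.58
caps [[471.6, 251.7, 39.0], [360.4, 286.2, 39.0]]
mid [416.  268.9  39. ] len 116.4 yaw -17.25
caps []
shift [  20.2 -387.8  -72.4] |395| turn [ 0.03 -0.12 -1.32] tcp [510.6 -41.7 178.1] [179.9  -0.6  -0.6] t 25.7
shift [ -97.5 -310.7  -23.5] |326| turn [ 0.   -0.13  3.08] tcp [510.6 -41.7 178.1] [179.9  -0.6  -0.6] t 25.7
```

Emit:
apply_moves(
  steps=[
    [0.1,-11,-38.9,-3,0,0,0],
    [0.1,-11,-38.9,-3,0,0,0],
    [0.1,-11,-38.9,-3,0,0,0],
    [0.1,-11,-38.9,-3,0,0,0],
    [0.1,-11,-38.9,-3,0,0,0],
    [0.1,-11,-38.9,-3,0,0,0],
    [0.1,-11,-38.9,-3,0,0,0],
    [0.1,-11,-38.9,-3,0,0,0],
  ],
)

```text
time: 26.5
tool_pos: [421.5, 272.6, 193.1]
tcp_rot: [-180.0, -0.1, -0.6]
ft_force: [1.4, 0.1, -0.2]
finger_gap: 47.0
grip_force: 0.0
```

Emit:
apply_moves(
  steps=[
    [0.1,0,0,0,0,0,0.9],
    [0.1,0,0,0,0,0,0.9],
    [0.1,0,0,0,0,0,0.9],
    [0.1,0,0,0,0,0,0.6],
    [0.1,0,0,0,0,0,0],
    [0.1,0,0,0,0,0,0],
    [0.1,0,0,0,0,0,0],
    [0.1,0,0,0,0,0,0],
  ],
)

```text
time: 27.3
tool_pos: [422.1, 270.9, 191.9]
tcp_rot: [-180.0, -0.0, -17.1]
ft_force: [0.6, -0.3, 0.3]
finger_gap: 47.0
grip_force: 0.0
```

Run:
```python
from h import *
d=snap("wrist"); cv2.imwrite("pics/w8.png",d["color"]);caps(d,(300,515,215,315)); caps(d,(400,650,320,400))
rects(d,[(24,36,(330,500,290,420))])
plan(420,268,4,-17.2);print(r.sense()["joint_pos"].round(1))
```

```text
caps [[471.3, 256.4, 39.5], [360.0, 287.5, 39.1]]
mid [415.7 271.9  39.3] len 115.6 yaw -15.62
caps [[452.1, 332.5, 39.6]]
(24, 36) 957 [471.5 330.5] [34.1 57.2] 89.44 z 33.2
(24, 36) 117 [433.  334.8] [10.  21.1] 84.13 z 25.5
(24, 36) 113 [378.9 292.5] [11.9 36.7] 65.75 z 30.0
(24, 36) 1895 [362.9 368.8] [50.6 90.3] 6.68 z 31.8
shift [ -1.1   3.5 187.9] |188| turn [-0.   -0.    0.03] tcp [422.1 271.  191.9] [-180.    -0.   -17.1] t 27.4
[ 26.8  -6.7 103.6   0.   83.1 133.9]
```

View pics/w8.png

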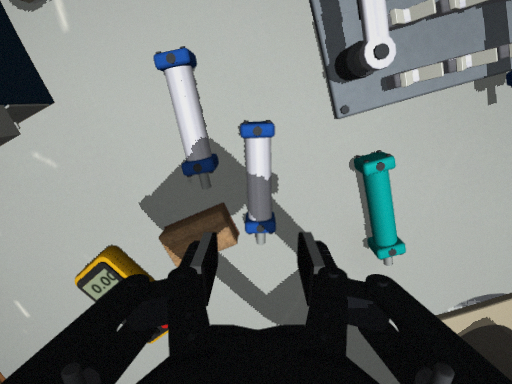

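Cylinder at pixel (258,178) is unmoved. The left one at (188,110) has been knocked toward the robot since the first look. I grasp the near one now and re-measure the other later.

Emit:
apply_moves(
  steps=[
    [0.1,-4.5,1,30,0,0,-0.28],
    [0.1,0,0,40,0,0,0],
    [0.1,0,0,40,0,0,0],
    [0.1,0,0,35,0,0,0],
    [0.1,0,0,20,0,0,0],
    [0.1,0,0,13,0,0,0],
    [0.1,0,0,9,0,0,0],
    [0.1,0,0,0,0,0,0],
  ],
)

```text
time: 28.15
tool_pos: [417.2, 271.1, 4.2]
tcp_rot: [180.0, 0.0, -15.7]
ft_force: [-0.4, -0.4, 0.3]
finger_gap: 47.3
grip_force: 0.0
```

Emit:
apply_moves(
  steps=[
    [-1,0,0,0,0,0,0],
    [-1,0,0,0,0,0,0],
    [-1,0,0,0,0,0,0],
    [-1,0,0,0,0,0,0],
    [-1,0,0,-15,0,0,0],
    [-1,0,0,-35,0,0,0],
    [-1,0,0,-45,0,0,0],
    [-1,0,0,-45,0,0,0],
  ],
)

```text
time: 28.95
tool_pos: [416.7, 271.0, 145.9]
tcp_rot: [180.0, 0.1, -15.7]
ft_force: [1.9, 0.8, -1.4]
finger_gap: 28.3
grip_force: 69.2
```

Run:
```python
from h import *
d=snap("wrist"); held(d);plan(507.6,18.5,145,-0.6)
```

```text
held cap in tool [51.3  2.4] [37.  15.6] 89.6 z -23.0
shift [152.2 221.9   9.8] |269| turn [-0.07 -0.1  -3.02] tcp [421.  273.2 155.2] [-179.6   -0.5  -15.7] t 29.0
```

Emit:
apply_moves(
  steps=[
    [-1,22.3,31.2,-5,0,0,0],
    [-1,22.3,31.2,-5,0,0,0],
    [-1,22.3,31.2,-5,0,0,0],
    [-1,22.3,31.2,0,0,0,0],
    [-1,22.3,31.2,0,0,0,0],
    [-1,22.3,31.2,0,0,0,0],
    [-1,22.3,31.2,0,0,0,0],
    [-1,0,0,15,0,0,-1],
  ],
)

```text
time: 29.8
tool_pos: [511.6, 14.6, 147.1]
tcp_rot: [179.9, -0.3, -10.9]
ft_force: [0.3, 0.9, -1.0]
finger_gap: 27.8
grip_force: 69.5
```

Emit:
apply_moves(
  steps=[
    [-1,0,0,15,0,0,-1],
    [-1,0,0,15,0,0,-1],
    [-1,0,0,10,0,0,0],
    [-1,0,0,0,0,0,0],
    [-1,0,0,0,0,0,0],
    [-1,0,0,0,0,0,0],
    [-1,0,0,0,0,0,0],
    [-1,0,0,0,0,0,0],
  ],
)

```text
time: 30.6
tool_pos: [509.1, 18.9, 105.5]
tcp_rot: [180.0, -0.1, -0.7]
ft_force: [0.2, -0.4, -1.1]
finger_gap: 27.7
grip_force: 69.5
```

Run:
```python
from h import *
d=snap("wrist"); held(d);plan(507.6,18.5,38,-0.6)
```

```text
held cap in tool [54.9 -0.9] [37.4 15.6] 89.7 z -32.7
shift [-1.5  0.4 67.3] |67| turn [ 0.   -0.01 -0.02] tcp [509.   18.9 105.3] [ 1.8e+02 -1.0e-01 -7.0e-01] t 30.6
```

Emit:
apply_moves(
  steps=[
    [-1,0,0.3,20,0,0,0],
    [-1,0,0,16,0,0,0],
    [-1,0,0,12,0,0,0],
    [-1,0,0,8,0,0,0],
    [-1,0,0,6,0,0,0],
    [-1,0,0,5,0,0,0],
    [-1,0,0,0,0,0,0],
    [-1,0,0,0,0,0,0],
  ],
)

```text
time: 31.45
tool_pos: [509.2, 17.9, 39.2]
tcp_rot: [179.9, -0.0, -0.7]
ft_force: [-5.7, -2.5, 8.9]
finger_gap: 27.8
grip_force: 70.5
```

Emit:
apply_moves(
  steps=[
    [0.1,0,0,0,0,0,0],
    [0.1,0,0,0,0,0,0],
    [0.1,0,0,0,0,0,0],
    [0.1,0,0,0,0,0,0],
    [0.1,0,0,-15,0,0,0],
    [0.1,0,0,-35,0,0,0],
    [0.1,0,0,-45,0,0,0],
    [0.1,0,0,-45,0,0,0],
  ],
)

```text
time: 32.25
tool_pos: [508.1, 18.6, 180.0]
tcp_rot: [-180.0, 0.0, -0.7]
ft_force: [1.1, 0.7, -0.9]
finger_gap: 47.1
grip_force: 0.0
```

Emit:
apply_moves(
  steps=[
    [0.1,0,-20,-20,0,0,0.6],
    [0.1,0,-38,0,0,0,0.6],
    [0.1,0,-38,0,0,0,0],
    [0.1,0,-38,0,0,0,0],
    [0.1,0,-38,0,0,0,0],
    [0.1,0,-20,0,0,0,0],
    [0.1,0,0,0,0,0,0],
    [0.1,0,0,0,0,0,0],
  ],
)

```text
time: 33.05
tool_pos: [526.9, 209.6, 198.5]
tcp_rot: [180.0, -0.0, -6.6]
ft_force: [-0.2, -0.5, 0.7]
finger_gap: 46.4
grip_force: 0.0
```

Run:
```python
from h import *
d=snap("wrist"); cv2.imwrite("pics/w9.png",d["color"]); caps(d,(420,600,-80,-20));caps(d,(420,600,0,60)); caps(d,(380,650,250,400))
plan(507,333,190,-10);print(r.sense()["joint_pos"].round(1))
```

```text
caps [[563.5, -41.1, 72.4], [448.5, -40.1, 72.2]]
mid [506.  -40.6  72.3] len 115.0 yaw -0.53
caps [[564.2, 18.7, 72.3], [448.6, 19.4, 72.0]]
mid [506.4  19.1  72.1] len 115.5 yaw -0.35
caps [[567.4, 318.0, 39.3], [453.3, 332.5, 39.3]]
mid [510.3 325.2  39.3] len 115.1 yaw -7.24
shift [ -34.3 -120.8    8.3] |126| turn [ 0.   -0.    0.66] tcp [527.  209.  198.3] [180.   -0.   -6.7] t 33.1
[ 16.5   3.3  93.1  -0.   83.5 113.2]
```

View pics/w9.png

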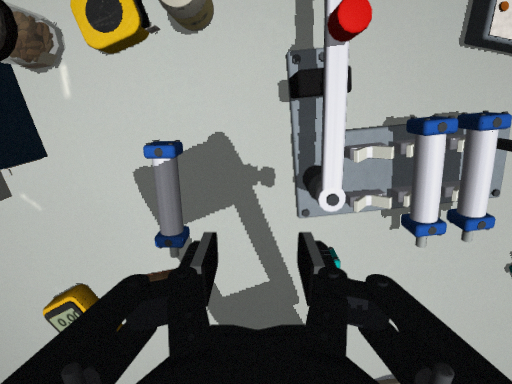

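Slots 2 and 3 are filled, at (430,175) and (478,168), noses toward the robot. The last blue cylinder is at (167,195).

Emit:
apply_moves(
  steps=[
    [0.1,-7.5,-28.4,0,0,0,0.1],
    [0.1,-7.5,-28.4,0,0,0,0],
    [0.1,-7.5,-28.4,0,0,0,0],
    [0.1,-7.5,-28.4,0,0,0,0],
    [0.1,0,0,30,0,0,0],
    [0.1,0,0,30,0,0,0],
    [0.1,0,0,0,0,0,0],
    [0.1,0,0,0,0,0,0],
  ],
)

```text
time: 33.9
tool_pos: [511.1, 324.7, 137.9]
tcp_rot: [179.9, 0.1, -7.3]
ft_force: [-0.3, 0.1, 0.6]
finger_gap: 47.2
grip_force: 0.0
```

Run:
```python
from h import *
d=snap("wrist");caps(d,(380,650,250,400))
plan(510.3,325.5,4,-7.3)
```

```text
caps [[567.1, 319.0, 39.4], [452.8, 333.3, 39.1]]
mid [510.  326.1  39.2] len 115.2 yaw -7.13
shift [-1.900e+00  1.000e-01  1.354e+02] |135| turn [-0.01 -0.01  0.01] tcp [512.1 325.3 139.4] [-1.8e+02 -1.0e-01 -7.3e+00] t 34.0
```

Emit:
apply_moves(
  steps=[
    [0.1,-1,-0.8,30,0,0,0],
    [0.1,0,0,35,0,0,0],
    [0.1,0,0,30,0,0,0],
    [0.1,0,0,20,0,0,0],
    [0.1,0,0,12,0,0,0],
    [0.1,0,0,7,0,0,0],
    [0.1,0,0,0,0,0,0],
    [0.1,0,0,0,0,0,0],
  ],
)

```text
time: 34.75
tool_pos: [511.5, 327.4, 5.5]
tcp_rot: [-179.9, -0.1, -7.2]
ft_force: [-0.6, 0.0, 0.3]
finger_gap: 47.0
grip_force: 0.0
```

Emit:
apply_moves(
  steps=[
    [-1,0,0,0,0,0,0],
    [-1,0,0,0,0,0,0],
    [-1,0,0,0,0,0,0],
    [-1,0,0,0,0,0,0],
    [-1,0,0,-15,0,0,0],
    [-1,0,0,-35,0,0,0],
    [-1,0,0,-45,0,0,0],
    [-1,0,0,-45,0,0,0],
  ],
)

```text
time: 35.55
tool_pos: [509.6, 326.6, 145.8]
tcp_rot: [180.0, 0.0, -7.2]
ft_force: [0.9, 0.7, -1.4]
finger_gap: 28.0
grip_force: 69.2
```

Emit:
apply_moves(
  steps=[
    [-1,0,0,-20,0,0,0],
    [-1,0,0,-15,0,0,0],
    [-1,0,0,0,0,0,0],
    [-1,0,0,0,0,0,0],
    [-1,0,0,0,0,0,0],
    [-1,0,0,0,0,0,0],
    [-1,0,0,0,0,0,0],
    [-1,0,0,0,0,0,0],
  ],
)

```text
time: 36.35
tool_pos: [510.0, 326.7, 178.0]
tcp_rot: [180.0, 0.1, -7.2]
ft_force: [0.2, -0.8, -2.3]
finger_gap: 28.0
grip_force: 69.2
```

Run:
```python
from h import *
d=snap("wrist"); held(d);plan(508.2,78.2,180,-0.6)
```

```text
held cap in tool [56.2 -0.8] [15.2 37.1] 0.3 z -33.0
shift [ 29.2 246.9  -1.6] |249| turn [ 0.    0.01 -1.32] tcp [510.1 326.8 178.3] [180.    0.   -7.2] t 36.4
```

Emit:
apply_moves(
  steps=[
    [-1,4.2,35.2,0,0,0,0],
    [-1,4.2,35.2,0,0,0,0],
    [-1,4.2,35.2,0,0,0,0],
    [-1,4.2,35.2,0,0,0,0],
    [-1,4.2,35.2,0,0,0,0],
    [-1,4.2,35.2,0,0,0,0],
    [-1,4.2,35.2,0,0,0,-0.6],
    [-1,0,0,0,0,0,-0.72],
  ],
)

```text
time: 37.2
tool_pos: [508.7, 74.9, 178.9]
tcp_rot: [179.9, -0.0, -0.7]
ft_force: [0.0, 0.8, -1.9]
finger_gap: 27.8
grip_force: 69.6
```

Emit:
apply_moves(
  steps=[
    [-1,0,0,20,0,0,0],
    [-1,0,0,25,0,0,0],
    [-1,0,0,20,0,0,0],
    [-1,0,0,10,0,0,0],
    [-1,0,0,0,0,0,0],
    [-1,0,0,0,0,0,0],
    [-1,0,0,0,0,0,0],
    [-1,0,0,0,0,0,0],
  ],
)

```text
time: 38.0
tool_pos: [509.6, 78.9, 105.1]
tcp_rot: [-180.0, -0.1, -0.6]
ft_force: [0.2, -0.2, -1.0]
finger_gap: 27.8
grip_force: 69.6
```

Run:
```python
from h import *
d=snap("wrist"); held(d);plan(508.2,78.2,38,-0.6)
d=snap("scene"); C=cloud(d); m=(abs(C[...,0]-509)<18)&(abs(C[...,1]-138)<15)&(C[...,2]>60); print(m.sum(), np.percentile(C[m][:,2],[50,95]) if m.any() else 0)
```

```text
held cap in tool [56.5 -0.9] [37.2 15.3] 89.2 z -33.5
shift [-1.3  0.7 66.9] |67| turn [-0.   -0.02  0.  ] tcp [509.4  78.8 104.9] [-1.8e+02 -1.0e-01 -6.0e-01] t 38.0
567 [447.96831735 516.98151122]
```

Emit:
apply_moves(
  steps=[
    [-1,0,0.6,20,0,0,0],
    [-1,0,0,16,0,0,0],
    [-1,0,0,12,0,0,0],
    [-1,0,0,8,0,0,0],
    [-1,0,0,6,0,0,0],
    [-1,0,0,4.5,0,0,0],
    [-1,0,0,0,0,0,0],
    [-1,0,0,0,0,0,0],
  ],
)

```text
time: 38.9
tool_pos: [508.8, 77.9, 38.5]
tcp_rot: [180.0, -0.0, -0.6]
ft_force: [-6.0, -2.0, 8.0]
finger_gap: 27.8
grip_force: 70.6
```

Emit:
apply_moves(
  steps=[
    [0.1,0,0,0,0,0,0],
    [0.1,0,0,0,0,0,0],
    [0.1,0,0,0,0,0,0],
    [0.1,0,0,0,0,0,0],
    [0.1,0,0,-15,0,0,0],
    [0.1,0,0,-35,0,0,0],
    [0.1,0,0,-45,0,0,0],
    [0.1,0,0,-45,0,0,0],
  ],
)

```text
time: 39.7
tool_pos: [508.5, 77.9, 179.2]
tcp_rot: [180.0, -0.0, -0.6]
ft_force: [1.3, -0.5, 0.4]
finger_gap: 47.0
grip_force: 0.0
```

Emit:
apply_moves(
  steps=[
    [1,18,-6,-15,0,0,-1],
    [1,18,-3,-15,0,0,-1],
    [1,18,0,-15,0,0,-1],
    [1,16,2,-15,0,0,-1],
    [1,10,5,-15,0,0,-1],
    [1,0,0,-10,0,0,-1],
    [1,0,0,0,0,0,-1],
    [1,0,0,0,0,0,-1],
  ],
)

```text
time: 40.5
tool_pos: [590.1, 92.0, 263.8]
tcp_rot: [179.9, -0.1, 39.6]
ft_force: [-0.3, -0.7, 0.6]
finger_gap: 85.3
grip_force: 0.0
```

Run:
```python
from h import *
d=snap("wrist"); cv2.imwrite("pics/w10.png",d["color"])
for f in feats(d): print(*f)
caps(d,(420,600,60,100)); caps(d,(420,600,0,60))
C=cloud(d)
for ce,a,k in blobs(d,"orange"): print(ce.round(),a,np.median(C[k],0).round(1))
rects(d,[(88,104,(450,800,60,200))]); plan(658.5,127,110,85);print(r.sense()["joint_pos"].round(1))
```

```text
blue [469. 206.] 692 zt 36.7 rect c [ 746.5 -201.5] [50. 52.] 21.8 mean [ 747.  -201.5   36.1]
red [283. 118.] 486 zt 134.8 rect c [656.6 114.7] [23. 24.] 39.8 mean [656.5 115.1 134.1]
green [403. 212.] 287 zt 57.6 rect c [ 671.4 -110.1] [28. 27.] 34.2 mean [ 671.4 -109.4   57. ]
caps [[565.7, 79.0, 72.1], [449.6, 79.9, 72.1]]
mid [507.7  79.5  72.1] len 116.1 yaw -0.46
caps [[565.0, 19.1, 72.2], [448.1, 20.0, 72.1]]
mid [506.6  19.5  72.2] len 116.9 yaw -0.42
[427. 290.] 83 [ 607.7 -263.6   42.4]
(88, 104) 1343 [705.8 106.7] [20.7 84.7] 80.47 z 94.2
(88, 104) 2119 [571.6 126.7] [ 27.1 154.6] 78.93 z 94.2
shift [ 74.9  17.  153.6] |172| turn [ 0.02 -0.01 -9.02] tcp [589.9  92.  263.4] [ 1.799e+02 -1.000e-01  3.990e+01] t 40.5
[ 3.9  6.2 83.3 -0.  90.4 54. ]
```

View pics/w10.png

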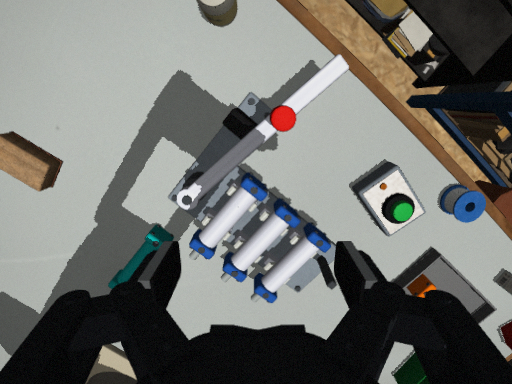

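All three cylinders are seated, at (228,215), (260,243) and (290,265), and orange is in the tray. The bar has slid a few degrees on the rest, with the knob at pixel (283,118), and still lies on it. Next I fetch the knob.

Emit:
apply_moves(
  steps=[
    [1,0,0,0,0,0,-1],
    [1,0,0,0,0,0,-1],
    [1,0,0,0,0,0,-1],
    [1,0,0,0,0,0,-1],
    [1,0,0,0,0,0,-1],
    [1,0,0,0,0,0,-1],
    [1,0,0,0,0,0,-1],
    [1,0,0,0,0,0,-1],
  ],
)

```text
time: 41.35
tool_pos: [589.5, 92.0, 262.9]
tcp_rot: [179.9, -0.0, 79.5]
ft_force: [0.3, -0.0, 0.5]
finger_gap: 85.1
grip_force: 0.0
```

Run:
```python
from h import *
d=snap("wrist")
for f in feats(d): 
    if f[0]=="red": print(*f)
plan(657,115,106,80)
```

```text
red [318. 150.] 423 zt 134.8 rect c [656.2 115.1] [23. 23.] 46.7 mean [656.2 115.2 134.3]
shift [ 34.6  62.2 157. ] |172| turn [ 0.01 -0.   -0.04] tcp [589.5  92.  262.9] [179.9  -0.   79.8] t 41.4
```

Emit:
apply_moves(
  steps=[
    [1,17.3,31,10,0,0,0],
    [1,17.3,31,20,0,0,0],
    [1,0,0,30,0,0,0],
    [1,0,0,35,0,0,0],
    [1,0,0,30,0,0,0],
    [1,0,0,20,0,0,0],
    [1,0,0,11,0,0,0],
    [1,0,0,0,0,0,0],
  ],
  squeeze=100,
)

```text
time: 42.2
tool_pos: [655.5, 114.4, 104.6]
tcp_rot: [-179.8, 0.0, 79.3]
ft_force: [-0.2, 0.3, -0.4]
finger_gap: 85.1
grip_force: 0.0
```

Emit:
apply_moves(
  steps=[
    [-1,0,0,0,0,0,0],
    [-1,0,0,0,0,0,0],
    [-1,0,0,0,0,0,0],
    [-1,0,0,0,0,0,0],
    [-1,0,0,0,0,0,0],
    [-1,0,0,0,0,0,0],
    [-1,0,0,-4,0,0,0],
    [-1,0,0,-4,0,0,0],
  ],
)

```text
time: 43.0
tool_pos: [656.5, 114.4, 113.6]
tcp_rot: [-180.0, 0.0, 79.4]
ft_force: [3.1, -0.4, -5.7]
finger_gap: 23.1
grip_force: 98.3
```

Emit:
apply_moves(
  steps=[
    [-1,0,0,-4,0,0,0],
    [-1,0,0,-4,0,0,0],
    [-1,0,0,-2.5,0,0,0],
    [-1,0,0,0,0,0,0],
    [-1,0,0,0,0,0,0],
    [-1,0,0,0,0,0,0],
    [-1,0,0,0,0,0,0],
    [-1,0,0,0,0,0,0],
  ],
)

```text
time: 43.8
tool_pos: [656.4, 114.5, 124.6]
tcp_rot: [-180.0, 0.0, 79.4]
ft_force: [2.1, 0.9, -6.8]
finger_gap: 23.5
grip_force: 98.5
```

Run:
```python
from h import *
d=snap("wrist")
rects(d,[(100,125,(450,800,60,200))]); s=r.sense(); p=s["tool_pos"]-[508.9,138,0]; print(p.round(1),np.hypot(*p[:2]),np.degrees(np.arctan2(p[1],p[0])),s["tcp_rot"])
```

```text
(100, 125) 10363 [620.6 120. ] [ 27.6 254.7] 80.25 z 110.3
[147.5 -23.5 124.6] 149.38086968891423 -9.040947124409888 [-1.79985410e+02  6.16589625e-03  7.94050188e+01]
```

Emit:
apply_moves(
  steps=[
    [-1,-13.1,-0.2,0,0,0,1],
    [-1,-13.1,-0.2,0,0,0,1],
    [-1,-13.1,-0.2,0,0,0,1],
    [-1,-13.1,-0.2,0,0,0,1],
    [-1,-13.1,-0.2,0,0,0,1],
    [-1,-13.1,-0.2,0,0,0,1],
    [-1,-13.1,-0.2,0,0,0,1],
    [-1,-13.1,-0.2,0,0,0,1],
  ],
)

```text
time: 44.65
tool_pos: [606.1, 24.4, 124.6]
tcp_rot: [-180.0, 0.0, 39.2]
ft_force: [1.2, 0.2, -7.1]
finger_gap: 23.1
grip_force: 98.6
```

Emit:
apply_moves(
  steps=[
    [-1,-13.1,-0.2,0,0,0,1],
    [-1,-13.1,-0.2,0,0,0,1],
    [-1,-13.1,-0.2,0,0,0,1],
    [-1,-13.1,-0.2,0,0,0,1],
    [-1,-13.1,-0.2,0,0,0,1],
    [-1,-13.1,-0.2,0,0,0,1],
    [-1,-13.1,-0.2,0,0,0,1],
    [-1,-10,-0.2,0,0,0,0.8],
  ],
)

```text
time: 45.45
tool_pos: [512.8, -11.5, 124.6]
tcp_rot: [-179.9, 0.1, 0.2]
ft_force: [2.1, 2.7, -6.3]
finger_gap: 23.1
grip_force: 98.6
```

Run:
```python
from h import *
s=r.sense(); print(s["tool_pos"],s["tcp_rot"],s["ft_force"],s["finger_gap"]); p=s["tool_pos"]-[508.9,138,0]; print(p.round(1),np.hypot(*p[:2]),np.degrees(np.arctan2(p[1],p[0])))
d=snap("wrist"); cv2.imwrite("pics/w11.png",d["color"])
rects(d,[(100,125,(440,700,-150,-20)),(76,90,(500,560,-130,-60))])
plan(508.5,-11.5,122)
```

```text
[512.84569336 -11.50631359 124.6098578 ] [-1.79943292e+02  5.81738236e-02  1.94485036e-01] [ 2.05797962  2.65977529 -6.31855603] 23.129082099141826
[   3.9 -149.5  124.6] 149.5583708814077 -88.48823032173942
(100, 125) 3542 [513.5 -61.5] [20.4 82.3] 0.84 z 110.8
(76, 90) 295 [528.6 -97.2] [12.1 10.9] 89.54 z 83.5
shift [-3.3 -0.   2.4] |4| tcp [511.8 -11.5 124.4] [-1.799e+02  1.000e-01 -0.000e+00] t 45.5
```

Emit:
apply_moves(
  steps=[
    [-1,-2,0,0,0,0,0.1],
    [-1,-2,0,0,0,0,0],
    [-1,-0.5,0,0,0,0,0],
    [-1,0,0,0,0,0,0],
    [-1,0,0,0,0,0,0],
    [-1,0,0,0,0,0,0],
    [-1,0,0,0,0,0,0],
    [-1,0,0,0,0,0,0],
  ],
)

```text
time: 46.3
tool_pos: [510.4, -11.6, 125.2]
tcp_rot: [-180.0, -0.1, -0.0]
ft_force: [4.7, 3.4, -7.7]
finger_gap: 23.0
grip_force: 98.6
```

Run:
```python
from h import *
d=snap("wrist"); rects(d,[(100,125,(440,700,-150,-20)),(76,90,(500,560,-130,-60))])
```

```text
(100, 125) 3576 [510.6 -61.5] [20.6 82.9] 0.05 z 111.4
(76, 90) 300 [528.4 -97.1] [11.9 11.9] 0.72 z 83.5
```

Emit:
apply_moves(
  steps=[
    [-1,-1.5,0,0,0,0,0.1],
    [-1,-1,0,0,0,0,0],
    [-1,0,0,5,0,0,0],
    [-1,0,0,6,0,0,0],
    [-1,0,0,6,0,0,0],
    [-1,0,0,5,0,0,0],
    [-1,0,0,4,0,0,0],
    [-1,0,0,0,0,0,0],
  ],
)

```text
time: 47.15
tool_pos: [508.3, -11.8, 99.1]
tcp_rot: [-180.0, -0.1, -0.5]
ft_force: [6.0, 2.2, -5.5]
finger_gap: 23.5
grip_force: 98.8
```

Run:
```python
from h import *
d=snap("wrist"); rects(d,[(72,125,(440,521,-150,-20))]); rects(d,[(70,120,(522,560,-130,-60))]); print(r.sense()["ft_force"],r.sense()["tool_pos"])
```

```text
(72, 125) 4229 [508.5 -61.6] [83.5 20.6] 88.75 z 85.8
(70, 120) 519 [528.4 -96.9] [12.2 11.7] 89.11 z 82.9
[ 5.70111455  2.55407458 -4.88578317] [508.39430639 -11.7798342   99.39327899]
```

Emit:
apply_moves(
  steps=[
    [-1,0,0,2.5,0,0,0],
    [-1,0,0,2,0,0,0],
    [-1,0,0,0,0,0,0],
    [-1,0,0,0,0,0,0],
    [1,0,0,0,0,0,0],
    [1,0,0,0,0,0,0],
    [1,0,0,0,0,0,0],
    [1,0,0,0,0,0,0],
  ],
)

```text
time: 48.0
tool_pos: [507.1, -12.1, 94.6]
tcp_rot: [180.0, -0.0, -0.6]
ft_force: [-0.4, -0.9, -0.1]
finger_gap: 79.4
grip_force: 0.0
```

Emit:
apply_moves(
  steps=[
    [1,0,0,-20,0,0,0],
    [1,0,0,-40,0,0,0],
    [1,0,0,-45,0,0,0],
    [1,0,0,-40,0,0,0],
    [-1,0,0,0,0,0,0],
    [-1,0,0,0,0,0,0],
    [-1,0,0,0,0,0,0],
    [-1,0,0,0,0,0,0],
  ],
)

```text
time: 48.8
tool_pos: [506.0, -11.8, 237.4]
tcp_rot: [-180.0, 0.2, -0.6]
ft_force: [-0.2, 0.0, 0.1]
finger_gap: 28.5
grip_force: 0.0
```

Run:
```python
from h import *
d=snap("wrist"); cv2.imwrite("pics/w12.png",d["color"])
for f in feats(d): print(*f)
rects(d,[(76,100,(480,522,-150,180)),(76,92,(522,560,-130,-60))])
for b in((420,600,60,100),(420,600,0,60),(420,600,-80,-20)): caps(d,b)
plan(671.5,-110,90)
```

```text
red [258. 182.] 396 zt 122.1 rect c [508.4 -11.4] [23. 24.] 63.6 mean [508.7 -11.7 121.5]
green [348.  20.] 589 zt 57.7 rect c [ 671.8 -110.6] [27. 28.] 87.5 mean [ 671.6 -110.3   57.1]
(76, 100) 3518 [508.   24.3] [255.3  26.8] 89.67 z 81.7
(76, 92) 129 [528.5 -97.2] [12.1 11.2] 89.21 z 83.7
caps [[565.3, 77.6, 72.2], [449.7, 77.9, 71.9]]
mid [507.5  77.7  72.1] len 115.6 yaw -0.16
caps [[564.3, 17.6, 72.5], [449.3, 18.5, 72.1]]
mid [506.8  18.   72.3] len 115.0 yaw -0.45
caps [[563.6, -42.3, 72.4], [448.6, -40.5, 71.9]]
mid [506.1 -41.4  72.2] len 115.0 yaw -0.88
shift [166.9  96.5 147. ] |242| tcp [506.1 -11.9 237.6] [-180.     0.2   -0.6] t 48.9
```

View pics/w12.png

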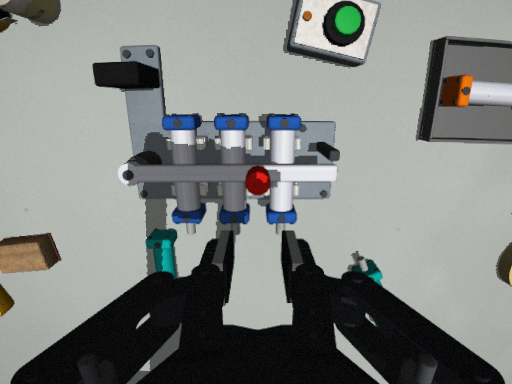

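The bar is back over all three tubes behind the lug, with its knob at (258,181) and its top at the original height. Next is the button at (348,20).

Emit:
apply_moves(
  steps=[
    [-1,33.4,19.3,20,0,0,0],
    [-1,33.4,19.3,25,0,0,0],
    [-1,33.4,19.3,25,0,0,0],
    [-1,33.4,19.3,30,0,0,0],
    [-1,33.4,19.3,30,0,0,0],
    [-1,0,0,17,0,0,0],
    [-1,0,0,0,0,0,0],
    [-1,0,0,0,0,0,0],
  ],
)

```text
time: 49.65
tool_pos: [672.2, -109.6, 92.2]
tcp_rot: [-180.0, 0.1, -0.6]
ft_force: [-0.4, -0.2, -0.1]
finger_gap: -0.1
grip_force: 0.0
```

Run:
```python
from h import *
d=snap("wrist")
C=cloud(d)
for ce,a,m in blobs(d,"green"): print(a,np.median(C[m],0))
plan(671.6,-110.3,57); print(r.sense()["finger_gap"])
```

```text
980 [ 673.64499739 -110.35718249   56.83253612]
shift [-1.7  0.6 37.2] |37| tcp [ 673.2 -109.7   94.2] [ 1.8e+02 -1.0e-01 -6.0e-01] t 49.7
-0.2717308402634372
```

Emit:
apply_moves(
  steps=[
    [-1,0,0.6,15,0,0,0],
    [-1,0,0,12,0,0,0],
    [-1,0,0,5,0,0,0],
    [-1,0,0,2,0,0,0],
    [-1,0,0,2,0,0,0],
    [-1,0,0,2,0,0,0],
    [-1,0,0,0,0,0,0],
    [-1,0,0,0,0,0,0],
  ],
)

```text
time: 50.5
tool_pos: [673.2, -110.8, 54.8]
tcp_rot: [180.0, -0.0, -0.6]
ft_force: [-0.9, 0.4, 1.7]
finger_gap: 0.2
grip_force: 1.0
```

Emit:
apply_moves(
  steps=[
    [-1,0,0,1,0,0,0],
    [-1,0,0,1,0,0,0],
    [-1,0,0,1,0,0,0],
    [-1,0,0,1,0,0,0],
    [-1,0,0,1,0,0,0],
    [-1,0,0,0,0,0,0],
    [-1,0,0,0,0,0,0],
    [-1,0,0,0,0,0,0],
  ],
)

```text
time: 51.3
tool_pos: [673.3, -110.8, 50.1]
tcp_rot: [180.0, -0.0, -0.6]
ft_force: [-2.7, 1.2, 7.5]
finger_gap: -0.1
grip_force: 3.8
```

Emit:
apply_moves(
  steps=[
    [-1,0,0,1,0,0,0],
    [-1,0,0,0.5,0,0,0],
    [-1,0,0,0.5,0,0,0],
    [-1,0,0,0,0,0,0],
    [-1,0,0,0,0,0,0],
    [-1,0,0,0,0,0,0],
    [-1,0,0,0,0,0,0],
    [-1,0,0,0,0,0,0],
  ],
)

```text
time: 52.1
tool_pos: [673.4, -110.9, 49.9]
tcp_rot: [180.0, -0.1, -0.6]
ft_force: [-9.4, 2.6, 18.5]
finger_gap: -0.3
grip_force: 9.5
```

Fully bottomed: 18.5 N with no further travel. Next I release, retreat and check.

Emit:
apply_moves(
  steps=[
    [-1,0,0,-3,0,0,0],
    [-1,0,0,-8,0,0,0],
    [-1,0,0,-20,0,0,0],
    [-1,0,0,-40,0,0,0],
    [-1,-20,-10,-45,0,0,0],
    [-1,-40,-20,-45,0,0,0],
    [-1,-40,-20,-40,0,0,0],
    [-1,0,0,0,0,0,0],
  ],
)

```text
time: 52.9
tool_pos: [588.9, -66.3, 239.0]
tcp_rot: [179.9, -0.5, -0.5]
ft_force: [1.7, -0.9, 1.3]
finger_gap: 0.1
grip_force: 0.0
```

Emit:
apply_moves(
  steps=[
    [-1,0,0,0,0,0,0],
    [-1,0,0,0,0,0,0],
    [-1,0,0,0,0,0,0],
    [-1,0,0,0,0,0,0],
    [-1,0,0,0,0,0,0],
    [-1,0,0,0,0,0,0],
    [-1,0,0,0,0,0,0],
    [-1,0,0,0,0,0,0],
  ],
)

```text
time: 53.7
tool_pos: [588.7, -67.6, 231.8]
tcp_rot: [-180.0, 0.0, -0.6]
ft_force: [-0.1, 0.6, 0.4]
finger_gap: 0.1
grip_force: 0.0
```

Run:
```python
from h import *
d=snap("wrist"); cv2.imwrite("pics/w13.png",d["color"])
for f in feats(d): print(*f)
rects(d,[(76,100,(480,522,-150,180))])
for b in((420,600,60,100),(420,600,0,60),(420,600,-80,-20)): caps(d,b)
C=cloud(d)
for ce,a,k in blobs(d,"orange"): print("or",np.median(C[k],0).round(1))
```

```text
blue [371.  33.] 1739 zt 36.9 rect c [ 747.  -202.3] [50. 51.] 14.5 mean [ 747.3 -202.1   36.1]
red [207. 258.] 333 zt 122.1 rect c [508.1 -11.5] [24. 22.] 24.1 mean [508.8 -11.7 121.4]
green [295.  99.] 544 zt 57.5 rect c [ 671.5 -110.2] [29. 27.] 89.9 mean [ 671.8 -110.2   56.8]
green [506. 244.] 340 zt 51.3 rect c [ 462.1 -428.3] [103.  22.] 19.4 mean [ 459.5 -427.4   50.5]
(76, 100) 2286 [510.5  49.9] [ 25.8 202.9] 0.94 z 81.4
(76, 100) 168 [508.3 -92.9] [19.7 22.3] 0.72 z 80.9
caps [[566.1, 77.4, 72.0], [450.1, 78.0, 71.8]]
mid [508.1  77.7  71.9] len 116.0 yaw -0.29
caps [[565.3, 17.7, 72.1]]
caps [[565.0, -42.4, 72.1]]
or [680.7 -69.   39.4]
or [ 604.7 -266.5   42.6]
or [ 600.8 -382.3   42.4]
```

View pics/w13.png

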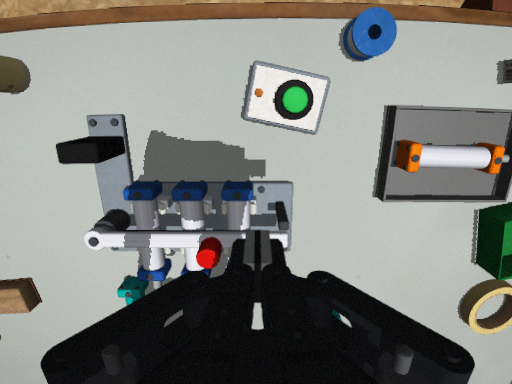

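The button is back up (295,99), the bar is down behind the lug, the three cylinders are seated and orange lies flat in the tray at (450,157).

```bash
python3 -c "
from bench import r
print(r.hand_in())"
```

```text
the job is handed in; nothing more can be done
None
```

The job is handed in: the orange cylinder is flat in the tray, the three blue cylinders lie in their saddles with noses towards the robot, the bar is down on them behind the lug, and the green button was pressed fully down and came back up.

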